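# Lay out a still life on the board

## Robot

A 6-joint arm with a two-finger parallel gripper is mounted at the origin on a cart in front of the work surface, level with it; the furniture and walls round the work are solid. World frame = base frame: x ahead of the robot, y to its left, z up, the work surface at z = 0. Lengths are in m, angles in degrees, forces in N, time in s.
With the tool pointing down it reaches from about 0.35 to 0.875 m from the base axis. Payload 4.2 kg.
Tool frame: the origin (TCP) lies midway between the tips of the shut fingers; the grasp point (between the pads) lies 19 mm behind it (r.pinch_z is the distance from the TCP to the grasp point, in m); z points along the fingers, y is the line along which they close (so a half turn about z gives the same grasp; the last joint's range is limited). The gripper opens to 87 mm and grips with 3 to 60 N. Pads are 19 mm wide; open, the fingers measure 117 mm over their backs; the gripper's body (75 mm by 190 mm) begins 51 mm behind the grasp point.
Start: joints at [89.53, 22.042, 0.453, 0, -68.411, -14.817], TCP at [0.165, 0.603, 0.192] pointing down, gripper open.
Joint ranges: [-179.83, 179.83], [-69.29, 118.12], [-61.27, 80.66], [-181.25, 117.63], [-171.15, -9.14], [-177.46, 177.46]. Speed limits (degrees/s): [159.86, 159.86, 180, 180, 180, 180].

## Interface

Orientations are given as a 3x3 rotation matrix whose columns are the frame's x, y, z axes.
In Python, from station import r, imaging, models gives the robot as it stands. The module is installed in compiled form; this text tells all that it offers.
- The arm moves only by the tool apply_moves, never from a script. Its argument "moves" is a list of rows, each a list of 2 entries, a list of its own where there are three numbers: the shift along the tool's x, y, z in m, then the turn about the tool's z in degrees. A call has 1 to 5 rows; each row shifts and turns the commanded pose from where the row before left it, along the tool's axes as they then stand; what a row does not reach is not made up. A row lasts 1/12 s, in which the tool goes at most 41.7 mm and 7.16 degrees, less where a joint would pass 70% of its speed; a pose out of reach is approached as far as the arm can. A call is refused whole if a number of a shift passes 0.0417 or a number of a turn 7.16, either way. A call with a gripper value outside its range is refused whole. "hand" is the finger opening in m, from 0 to 0.087, set as the call begins (left out, the last holds). The fingers move at their own pace and stop on an object; the grip force is fixed at half the most. Time passes only in rows, so rows that do not move let the fingers close. It gives the time, the measured TCP pose, the force, the opening and the grip force at its end, in the units of the state.
- r.sense(): the state, without advancing time (a new reading comes with each control period).
- imaging.capture(name): name is "scene" or "top"; returns a dict with "frame" (400x640x3 uint8, blue, green, red), "intrinsics" (3x3 intrinsics, pixels), "eye" and "orientation" of the camera in the world. Camera axes: x right, y down, z forward; pixel columns grow to the right and rows downward; lengths in m; the calibration is good to about 2 mm. A picture is of the moment at which its call begins. There is no depth.
- r.finish_job(): hands the job in; it is judged then, once.
Trained networks look in a picture, given as the dict that the camera call returned (one of the last four; its "shot" number tells which), for a name from the list of things; names that differ only in an ending like _2 or _b are one class to them, and where a whole thing is asked for, a point or a joint stands for the part that bears it (a point fixed in the world has none). Each returns a list of dicts, best first, with "confidence" (0 to 1); they miss things now and then, are a little off and sometimes report something else, mostly with a low value. They report only what shows in the picture. A call takes as long as a camera call. They do not tell look-alikes from the thing itself.
- models.cut_out(picture, target): "region" (400x640 bool, what is visible of it) and "extent" ([left, top, width, height] as shares, 0 to 1, of the picture: columns of its width, rows of its height, round what is visible of it).
- models.place_of(picture, target): "at" ([column, row] as shares, 0 to 1, of the picture: columns of its width, rows of its height: a listed point, or the origin of a listed thing).
The state is a dict: "time_s": time; "joints": joint angles; "joint_velocities": joint speeds; "effort": joint torques, N m; "tcp_pos": TCP position; "ee_rot": TCP orientation; "wrist_force": force on the tool from outside, world axes, zero at the start; "moment": the same for the moment, N m; "gripper_width": opening from 0.0 (shut) to 1.0 (fully open); "gripper_force": force on a finger pad.
Only numpy, scipy, OpenCV 4.12 (cv2) and the standard library are available. Lean on these libraries where they do the work, as an engineer would, in place of code of your own. Each camera call takes 0.05 s, during which the arm holds its last target. There are 200 camera calls.

## Task

Set up the still life on the plywood board: stand the jar on the board midway between the two wooden plinths and in line with them, the ink bottle upright in the middle of the round plinth, and the barrel sharpener upright in the middle of the square plinth with the eraser lying flat and centred on top of it; and stand the glue stick on the board straight in front of the jar (on the side towards you). Keep the jar and the ink bottle upright all the while, and leave the timer and the tape roll where they are.

Things in the scene. Friction and masses are not known exactly. Their poses are not given: they have to be found in the camera images.
- jar: Origin: centre of its underside, z up. Clear-sided jar with a flat lid, the largest of the loose jars and bottles: 95 mm tall, body about 64 mm across (rounded square), lid 60 mm across in its top 11 mm. About 0.33 kg.
- ink_bottle: Origin: centre of its underside, z up. Round bottle with a sloping shoulder and a narrower cap: 67 mm tall, body 47 mm in diameter (straight up to about 35 mm), cap 32 mm in diameter from 50 mm up; the cap does not turn. It is one of the loose things in front of the board (another ink bottle far back by the drawers is not meant). About 0.13 kg.
- sharpener: Origin: centre of its underside, z up. Barrel pencil sharpener: a straight upright drum 44 mm in diameter and 59 mm tall with an equally wide ribbed cap that has a pencil hole in its flat top; the cap does not turn. About 45 g.
- eraser: Origin: centre of its underside, z up. Block eraser in a card sleeve lying flat: 22 mm wide (its x), 52 mm long (its y), 12 mm high. About 22 g.
- glue_stick: Origin: centre of its underside, z up. Glue stick standing on end: straight cylinder 26 mm in diameter, 92 mm tall. About 30 g.
- board: Plywood board lying flat, fixed: 180 mm deep (its x, pointing away from the robot), 320 mm wide (its y), 12 mm thick. Origin: centre of its underside; its top is 12 mm above. The plinths stand on its left and right, centres 105 mm from its centre along y; which is on which side varies. The jar's place is the middle of the board.
- round_plinth: Origin: centre of its underside, z up. Round wooden disc 80 mm in diameter and 30 mm high, fixed on the board.
- square_plinth: Origin: centre of its underside, z up. Square wooden block 80 x 80 mm and 30 mm high, fixed on the board, its sides parallel to the board's.
- timer: Origin: centre of its underside, z up. Wind-up kitchen timer standing on its foot with a round dial facing the robot: 31 mm deep (x), 53 mm wide (y), 54 mm tall. A bystander in front of the loose things; not to be moved.
- tape_roll: Origin: centre of its underside, z up. Roll of masking tape lying flat, 94 mm in diameter, 25 mm high. A bystander; not to be moved.
There are look-alikes about, which are no part of the job. Leave any orange look-alike of the ink_bottle alone.

How it is judged (in metres and radians):
At the end, for the whole second after the job is handed in: All upright, released, at rest. Within 12 mm of centre: jar on the board's middle (each axis), ink bottle on the round plinth, sharpener on the square plinth, eraser flat on the sharpener. Glue stick on the board, 36 to 85 mm in front of its middle, within 15 mm sideways (x of jar in the frame of board between -0.012 and 0.012 m and y of jar in the frame of board between -0.012 and 0.012 m and z of jar in the frame of board between 0.007 and 0.018 m and angle between each of jar, ink_bottle, sharpener, eraser, glue_stick's own z axis and vertical below 0.12 rad and horizontal distance between ink_bottle and round_plinth below 0.012 m and z of ink_bottle in the frame of round_plinth between 0.025 and 0.036 m and horizontal distance between sharpener and square_plinth below 0.012 m and z of sharpener in the frame of square_plinth between 0.025 and 0.036 m and horizontal distance between eraser and sharpener below 0.012 m and z of eraser in the frame of sharpener between 0.054 and 0.066 m and x of glue_stick in the frame of board between -0.085 and -0.036 m and y of glue_stick in the frame of board between -0.015 and 0.015 m and z of glue_stick in the frame of board between 0.007 and 0.018 m and linear speed of each of jar, ink_bottle, sharpener, eraser, glue_stick below 0.02 m/s); the robot touches nothing.
It fails at once if the timer is moved by more than 20 mm (distance of timer from where it was at the start of the episode above 0.02 m).
It fails at once if the tape roll is moved by more than 20 mm (distance of tape_roll from where it was at the start of the episode above 0.02 m).
It fails at once if the jar or the ink bottle is tipped by more than about 35 degrees (angle between any of jar, ink_bottle's own z axis and vertical above 0.6 rad).
It also fails if it takes over 128 s, if anything falls off the work surface, if the arm or the gripper's body presses on something with over 40 N, if the wrist force passes 120 N, or if a joint passes its speed limit or range.

## Working session

There is one attempt and no reset: what is moved stays moved. The work goes in short steps, Python scripts to look and compute and a tool call to move; the robot and the scene stay as the last step left them, time stands still between calls to the robot, and variables do not carry over. Pictures are saved under pics/ and viewed, at most 14 in all, crops included, and the job is handed in when it is done.

Besides the shell and the picture viewer there is one more tool, called after ">>>" as a command line: name --argument value ..., lists and objects as JSON in quotes. apply_moves: Moves the arm, as the interface text tells. Its arguments: {"type":"object","properties":{"moves":{"type":"array"},"hand":{"type":"number"}},"required":["moves"]}

```bash
mkdir -p pics; python3 - <<'E'
from station import r, imaging, models
import cv2,json
s=r.sense(); print(s)
for n in("scene","top"):
    p=imaging.capture(n); cv2.imwrite(f"pics/{n}0.png",p["frame"])
    print(n,p["intrinsics"],p["eye"],p["orientation"])
    for t in "jar ink_bottle sharpener eraser glue_stick board round_plinth square_plinth timer tape_roll".split():
        for d in models.place_of(p,t)[:3]: print(t,[round(d["at"][0]*640,1),round(d["at"][1]*400,1)],round(d["confidence"],2))
E
```

```text
{'time_s': 0.0, 'joints': array([ 8.95302849e+01,  2.20881527e+01,  3.77396666e-01, -2.90380329e-02,
       -6.84144710e+01, -1.48170551e+01]), 'joint_velocities': array([ 0.02947073,  0.07473379, -0.03047913,  0.04613167, -0.07941011,
       -0.05124307]), 'effort': array([ 1.29080578e-03, -3.90664279e+01,  1.87398648e+01,  4.21987027e+00,
        1.09035359e-02, -1.90687588e-04]), 'tcp_pos': array([0.16458342, 0.6022036 , 0.19067081]), 'ee_rot': array([[ 9.64569037e-01, -2.63830122e-01, -4.89167942e-04],
       [-2.63830555e-01, -9.64566576e-01, -2.18164211e-03],
       [ 1.03747857e-04,  2.23340188e-03, -9.99997501e-01]]), 'wrist_force': array([ 0.46776701, -0.31966406, -0.25204106]), 'moment': array([ 0.04057635, -0.01338454, -0.04308518]), 'gripper_force': 0.0, 'gripper_width': 1.0018599962516532}
scene [[503.80504098   0.         314.82037025]
 [  0.         503.80504098 199.58686761]
 [  0.           0.           1.        ]] [-0.33770428 -0.39706476  0.93472353] [[ 0.4740837  -0.59662339  0.64752233]
 [-0.88034729 -0.33395384  0.33684341]
 [ 0.01527391 -0.7297365  -0.68355786
[... 402 characters left out ...]
] 0.75
tape_roll [256.1, 191.3] 0.45
top [[365.93688911   0.         319.13337433]
 [  0.         365.93688911 207.39389572]
 [  0.           0.           1.        ]] [0.36180023 0.0084053  1.28483396] [[ 0.02401597 -0.99013426  0.13804848]
 [-0.99967757 -0.0226462   0.01148471]
 [-0.00824513 -0.13827979 -0.99035888]]
jar [380.1, 224.5] 0.6
jar [307.3, 257.3] 0.42
ink_bottle [428.2, 196.7] 0.73
ink_bottle [424.4, 224.6] 0.72
sharpener [265.8, 216.4] 0.53
eraser [341.0, 222.6] 0.47
glue_stick [305.8, 224.7] 0.44
board [335.4, 176.0] 0.94
round_plinth [305.8, 178.0] 0.63
square_plinth [364.8, 173.2] 0.65
square_plinth [264.9, 217.5] 0.18
timer [308.9, 255.1] 0.52
tape_roll [216.9, 228.5] 0.53
```

```bash
cat > h.py <<'E'
import numpy as np
from station import r, imaging, models
def toworld(p,uv,z):
    d=np.array(p["orientation"])@np.linalg.inv(p["intrinsics"])@np.array([uv[0],uv[1],1.]); e=np.array(p["eye"])
    return (e+d*(z-e[2])/d[2])
def proj(p,X):
    c=(np.asarray(X)-p["eye"])@np.array(p["orientation"]); q=c@np.array(p["intrinsics"]).T; return q[...,:2]/q[...,2:]
Z=dict(jar=0,ink_bottle=0,sharpener=0,eraser=0,glue_stick=0,board=0,round_plinth=.012,square_plinth=.012,timer=0,tape_roll=0)
def locate(names,zs=None,views=("scene","top"),n=3,minc=.3):
    for v in views:
        p=imaging.capture(v)
        for t in names:
            for d in models.place_of(p,t)[:n]:
                if d["confidence"]>minc: print(v,t,np.round(toworld(p,[d["at"][0]*640,d["at"][1]*400],(zs or Z)[t])[:2],4),round(d["confidence"],2))
E
python3 - <<'E'
from h import *
import cv2
a=cv2.imread("pics/scene0.png")[130:310,180:520]; cv2.imwrite("pics/s0c.png",cv2.resize(a,None,fx=2.3,fy=2.3,interpolation=cv2.INTER_CUBIC))
a=cv2.imread("pics/top0.png")[130:290,190:460]; cv2.imwrite("pics/t0c.png",cv2.resize(a,None,fx=2.9,fy=2.9,interpolation=cv2.INTER_CUBIC))
locate(Z)
E
```

```text
scene jar [ 0.4921 -0.1918] 0.74
scene ink_bottle [ 0.4921 -0.352 ] 0.94
scene ink_bottle [ 0.5909 -0.3687] 0.7
scene sharpener [0.4976 0.2246] 0.55
scene eraser [ 0.5005 -0.0498] 0.67
scene glue_stick [0.4803 0.0695] 0.87
scene board [ 0.6788 -0.0348] 0.79
scene board [ 0.4874 -0.3503] 0.48
scene round_plinth [0.6697 0.0791] 0.7
scene square_plinth [ 0.6746 -0.1382] 0.75
scene timer [0.3721 0.0614] 0.94
scene tape_roll [0.4595 0.3899] 0.79
scene tape_roll [0.6797 0.0882] 0.66
top jar [ 0.4769 -0.1912] 0.61
top ink_bottle [ 0.4775 -0.3495] 0.75
top ink_bottle [ 0.5805 -0.3611] 0.62
top sharpener [0.4996 0.203 ] 0.73
top eraser [ 0.4961 -0.0447] 0.4
top glue_stick [0.4837 0.0647] 0.44
top board [ 0.6654 -0.0184] 0.89
top round_plinth [0.6498 0.0653] 0.62
top square_plinth [ 0.6695 -0.1462] 0.65
top timer [0.3624 0.0554] 0.67
top tape_roll [0.4583 0.3823] 0.75
```

View pics/s0c.png

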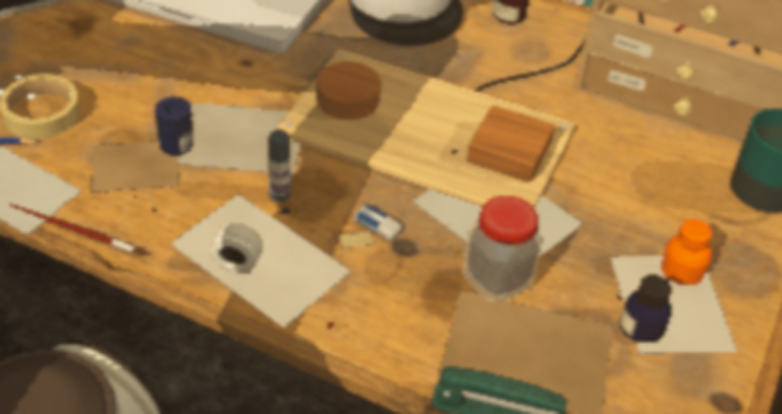

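View pics/t0c.png

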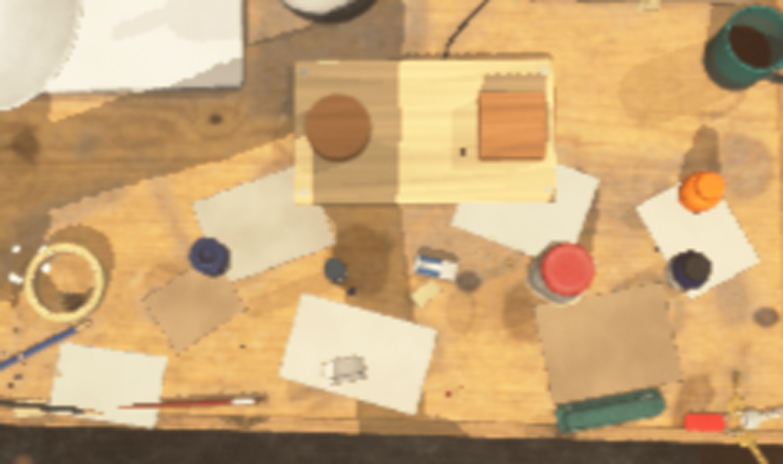

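The scene shows the round plinth on the left of the board and the square one on the right. The jar (red lid), dark ink bottle right (orange look-alike behind it), eraser, glue stick and blue sharpener are all in front of the board. Next I'll refine the positions with silhouette fits.

```bash
cat >> h.py <<'E'
import cv2
from scipy.optimize import minimize
def cyl(rz):
    a=np.linspace(0,2*np.pi,40)
    return np.array([[rr*np.cos(t),rr*np.sin(t),z] for rr,z in rz for t in a])
def box(x,y,z0,z1): return np.array([[i*x/2,j*y/2,k] for i in(-1,1) for j in(-1,1) for k in(z0,z1)])
M=dict(jar=cyl([(.032,0),(.032,.08),(.030,.095)]),ink_bottle=cyl([(.0235,0),(.0235,.035),(.016,.05),(.016,.067)]),
 sharpener=cyl([(.022,0),(.022,.059)]),eraser=box(.022,.052,0,.012),glue_stick=cyl([(.013,0),(.013,.092)]),
 board=box(.18,.32,0,.012),round_plinth=cyl([(.04,0),(.04,.03)]),square_plinth=box(.08,.08,0,.03),timer=box(.031,.053,0,.054),tape_roll=cyl([(.047,0),(.047,.025)]))
YAW={"eraser","board","square_plinth","timer"}
def fit(name,guess,pics,yaw0=0.,z=None,tol=.05):
    """silhouette fit in all pics; guess xy. returns x,y,yaw,IoU"""
    z=Z[name] if z is None else z; S=4
    pts=M[name]; regs=[]
    # ink bottle: hull is slightly larger than silhouette at the shoulder, fine
    for p in pics:
        best=None
        for d in models.cut_out(p,name):
            m=np.array(d["region"]).astype(np.uint8)
            if m.sum()<10: continue
            v,u=np.nonzero(m); c=np.array([u.mean(),v.mean()])
            e=np.linalg.norm(c-proj(p,np.r_[guess,z]+pts).mean(0))
            if (best is None or e<best[0]) and e<25: best=(e,m)
        if best is not None: regs.append((p,cv2.resize(best[1],None,fx=S,fy=S,interpolation=cv2.INTER_NEAREST)))
    if not regs: return None
    def sil(p,q):
        c,s=np.cos(q[2]),np.sin(q[2])
        X=pts@np.array([[c,s,0],[-s,c,0],[0,0,1]])+[q[0],q[1],z]
        h=cv2.convexHull((((proj(p,X)+.5)*S-.5)*16).astype(np.int32)); m=np.zeros((400*S,640*S),np.uint8); cv2.fillConvexPoly(m,h,1,shift=4); return m
    def cost(q,rs):
        q=np.array([q[0],q[1],q[2]*5 if name in YAW else 0.]); t=0
        for p,m in rs:
            s=sil(p,q); t+=1-(s&m).sum()/(s|m).sum()
        return t/len(rs)
    out=[]
    for rs in [regs]+([[x] for x in regs] if len(regs)>1 else []):
        best=None
        for y0 in ((yaw0,yaw0+.6,yaw0-.6,yaw0+1.2) if name=="eraser" else (yaw0,)):
            x0=np.array([*guess,y0/5]); sx=np.array([x0]+[x0+np.eye(3)[i]*.02 for i in range(3)])
            o=minimize(cost,x0,args=(rs,),method="Nelder-Mead",options=dict(initial_simplex=sx,xatol=2e-4,fatol=1e-4,maxiter=120))
            if best is None or o.fun<best.fun: best=o
        out.append((np.round(best.x*[1000,1000,5*57.3],1).tolist(),round(1-best.fun,2)))
    return out
E
python3 - <<'E'
from h import *
P=[imaging.capture("scene"),imaging.capture("top")]
for n,g in dict(jar=(.482,-.191),ink_bottle=(.482,-.35),sharpener=(.498,.212),eraser=(.498,-.047),glue_stick=(.482,.067),board=(.668,-.027),round_plinth=(.66,.075),square_plinth=(.672,-.14),timer=(.367,.058),tape_roll=(.458,.387)).items():
    print(n,fit(n,g,P))
E
```

```text
jar [([483.4, -195.5, 1.2], np.float64(0.88)), ([484.2, -196.6, 1.0], np.float64(0.89)), ([482.2, -194.6, -0.1], np.float64(0.89))]
ink_bottle [([492.5, -351.5, 0.4], np.float64(0.91)), ([495.1, -351.5, 0.1], np.float64(0.93)), ([491.8, -351.2, -3.0], np.float64(0.92))]
sharpener [([494.5, 218.7, 2.2], np.float64(0.83)), ([495.4, 219.3, 1.9], np.float64(0.9)), ([494.2, 218.7, 2.5], np.float64(0.76))]
eraser [([490.7, -50.6, -11.7], np.float64(0.83)), ([490.8, -49.9, -12.2], np.float64(0.88)), ([490.1, -52.9, -11.3], np.float64(0.78))]
glue_stick [([478.0, 68.8, 3.7], np.float64(0.74)), ([479.2, 68.8, 2.8], np.float64(0.92)), ([476.2, 66.0, 0.4], np.float64(0.55))]
board [([659.3, -34.0, 1.9], np.float64(0.67)), ([661.3, -32.2, 1.3], np.float64(0.63)), ([656.4, -35.1, 1.3], np.float64(0.71))]
round_plinth [([655.7, 71.6, 2.9], np.float64(0.93)), ([655.6, 73.0, -0.6], np.float64(0.93)), ([655.8, 70.8, 1.4], np.float64(0.95))]
square_plinth [([661.8, -138.9, 2.2], np.float64(0.9)), ([662.7, -138.2, 2.6], np.float64(0.94)), ([660.7, -139.8, 0.5], np.float64(0.88))]
timer [([367.2, 58.1, 4.6], np.float64(0.62))]
tape_roll [([460.4, 393.0, -0.8], np.float64(0.58)), ([460.8, 394.1, -0.3], np.float64(0.7)), ([460.6, 391.9, -2.8], np.float64(0.46))]
```

Fits agree across views: the plinths come out 211 mm apart (210 nominal), board yaw about 1.8°, board middle at (0.659, -0.034). Now I'll move to the sharpener at (0.4945, 0.2187).

>>> apply_moves --moves '[[[0, 0, 0], -5.1], [[0, 0, 0], -5.1], [[0, 0, 0], -5.1], [[0.0254, 0.0295, 0], 0], [[0.0254, 0.0295, 0], 0]]' --hand 0.087

```text
time_s: 3.72
tcp_pos: [0.2151, 0.5441, 0.191]
ee_rot: [[1.0, 0.003, -0.0], [0.003, -1.0, -0.001], [-0.0, 0.001, -1.0]]
wrist_force: [1.7, -0.0, -0.1]
gripper_width: 0.999
gripper_force: 0.0
```

>>> apply_moves --moves '[[[0.0254, 0.0295, 0], 0], [[0.0254, 0.0295, 0], 0], [[0.0254, 0.0295, 0], 0], [[0.0254, 0.0295, 0], 0], [[0.0254, 0.0295, 0], 0]]'

```text
time_s: 4.13
tcp_pos: [0.3435, 0.3949, 0.1921]
ee_rot: [[1.0, 0.001, 0.0], [0.001, -1.0, 0.001], [0.0, -0.001, -1.0]]
wrist_force: [-0.1, 1.4, -0.5]
gripper_width: 1.001
gripper_force: 0.0
```

>>> apply_moves --moves '[[[0.0254, 0.0295, 0], 0], [[0.0254, 0.0295, 0], 0], [[0.0254, 0.0295, 0], 0], [[0.0254, 0.0295, 0], 0], [[0.0254, 0.0295, 0], 0]]'

```text
time_s: 4.55
tcp_pos: [0.4707, 0.2474, 0.1922]
ee_rot: [[1.0, 0.001, 0.001], [0.001, -1.0, 0.001], [0.001, -0.001, -1.0]]
wrist_force: [-0.1, 0.6, 0.2]
gripper_width: 1.0
gripper_force: 0.0
```

>>> apply_moves --moves '[[[0.0254, 0.0295, 0], 0], [[0, 0, 0.03], 0], [[0, 0, 0.03], 0], [[0, 0, 0], 0], [[0, 0, 0], 0]]'

```text
time_s: 4.97
tcp_pos: [0.4946, 0.2186, 0.131]
ee_rot: [[1.0, 0.0, -0.002], [0.0, -1.0, -0.003], [-0.002, 0.003, -1.0]]
wrist_force: [-0.0, 0.8, 1.2]
gripper_width: 0.999
gripper_force: 0.0
```

>>> apply_moves --moves '[[[0, 0, 0.0278], 0], [[0, 0, 0.0278], 0], [[0, 0, 0.0278], 0], [[0, 0, 0.0278], 0], [[0, 0, 0], 0]]'

```text
time_s: 5.38
tcp_pos: [0.4929, 0.2188, 0.0178]
ee_rot: [[1.0, 0.001, -0.005], [0.001, -1.0, -0.004], [-0.005, 0.004, -1.0]]
wrist_force: [-0.7, -0.4, -0.4]
gripper_width: 0.997
gripper_force: 0.0
```

>>> apply_moves --moves '[[[0, 0, 0], 0], [[0, 0, 0], 0], [[0, 0, 0], 0], [[0, 0, 0], 0], [[0, 0, 0], 0]]' --hand 0.03

```text
time_s: 5.8
tcp_pos: [0.4959, 0.2202, 0.0222]
ee_rot: [[1.0, 0.001, 0.002], [0.001, -1.0, 0.002], [0.002, -0.002, -1.0]]
wrist_force: [0.6, 0.7, -0.7]
gripper_width: 0.706
gripper_force: 0.0
```

>>> apply_moves --moves '[[[0, 0, 0], 0], [[0, 0, 0], 0], [[0, 0, -0.03], 0], [[0, 0, -0.04], 0], [[0, 0, -0.04], 0]]'

```text
time_s: 6.22
tcp_pos: [0.4943, 0.2187, 0.131]
ee_rot: [[1.0, 0.0, -0.002], [0.0, -1.0, -0.002], [-0.002, 0.002, -1.0]]
wrist_force: [1.2, 1.4, 0.7]
gripper_width: 0.372
gripper_force: 0.0
```

Fingers are slower than I allowed, so it lifted empty. Reopening, then again with longer waits.

>>> apply_moves --moves '[[[0, 0, 0], 0], [[0, 0, 0], 0], [[0, 0, 0], 0], [[0, 0, 0], 0], [[0, 0, 0], 0]]' --hand 0.075

```text
time_s: 6.63
tcp_pos: [0.4942, 0.2188, 0.1291]
ee_rot: [[1.0, 0.0, -0.003], [0.0, -1.0, -0.002], [-0.003, 0.002, -1.0]]
wrist_force: [0.0, 0.2, 0.7]
gripper_width: 0.665
gripper_force: 0.0
```

>>> apply_moves --moves '[[[0, 0, 0], 0], [[0, 0, 0], 0], [[0, 0, 0], 0], [[0, 0, 0], 0], [[0, 0, 0], 0]]'

```text
time_s: 7.05
tcp_pos: [0.495, 0.2194, 0.1304]
ee_rot: [[1.0, 0.0, -0.0], [0.0, -1.0, -0.0], [-0.0, 0.0, -1.0]]
wrist_force: [0.3, 0.8, -0.3]
gripper_width: 0.852
gripper_force: 0.0
```

```bash
python3 - <<'E'
from h import *
P=[imaging.capture("scene"),imaging.capture("top")]
print(r.sense()["gripper_width"],fit("sharpener",(.4945,.2187),P))
E
```

```text
0.8591552118929356 [([494.2, 219.3, 2.9], np.float64(0.52)), ([494.2, 219.3, 1.8], np.float64(0.92)), ([493.4, 216.9, 1.8], np.float64(0.13))]
```

Sharpener untouched. Grasp again.

>>> apply_moves --moves '[[[0, 0, 0.0278], 0], [[0, 0, 0.0278], 0], [[0, 0, 0.0278], 0], [[0, 0, 0.0278], 0], [[0, 0, 0], 0]]'

```text
time_s: 7.67
tcp_pos: [0.4914, 0.2167, 0.0144]
ee_rot: [[1.0, -0.001, -0.009], [-0.001, -1.0, -0.006], [-0.009, 0.006, -1.0]]
wrist_force: [-0.4, 0.1, 0.1]
gripper_width: 0.862
gripper_force: 0.0
```

>>> apply_moves --moves '[[[0, 0, 0], 0], [[0, 0, 0], 0], [[0, 0, 0], 0], [[0, 0, 0], 0], [[0, 0, 0], 0]]' --hand 0.03

```text
time_s: 8.08
tcp_pos: [0.4958, 0.2201, 0.0208]
ee_rot: [[1.0, 0.0, 0.002], [0.0, -1.0, 0.002], [0.002, -0.002, -1.0]]
wrist_force: [-0.3, 0.0, -1.0]
gripper_width: 0.569
gripper_force: 0.0
```

>>> apply_moves --moves '[[[0, 0, 0], 0], [[0, 0, 0], 0], [[0, 0, 0], 0], [[0, 0, 0], 0], [[0, 0, 0], 0]]'

```text
time_s: 8.5
tcp_pos: [0.4957, 0.2198, 0.0203]
ee_rot: [[1.0, 0.001, 0.002], [0.001, -1.0, 0.001], [0.002, -0.001, -1.0]]
wrist_force: [-0.7, -2.0, 5.7]
gripper_width: 0.493
gripper_force: 30.0
```

>>> apply_moves --moves '[[[0, 0, 0], 0], [[0, 0, 0], 0], [[0, 0, -0.02], 0], [[0, 0, -0.03], 0], [[0, 0, -0.03], 0]]'

```text
time_s: 8.92
tcp_pos: [0.4939, 0.2188, 0.099]
ee_rot: [[1.0, -0.0, -0.003], [-0.0, -1.0, -0.002], [-0.003, 0.002, -1.0]]
wrist_force: [0.9, 0.3, -0.6]
gripper_width: 0.493
gripper_force: 30.0
```

>>> apply_moves --moves '[[[0, 0, -0.04], 0], [[0.0167, 0.0358, 0], 0], [[0.0167, 0.0358, 0], 0], [[0.0167, 0.0358, 0], 0], [[0.0167, 0.0358, 0], 0]]'

```text
time_s: 9.33
tcp_pos: [0.5619, 0.0751, 0.1393]
ee_rot: [[1.0, 0.001, -0.0], [0.001, -1.0, 0.001], [-0.0, -0.001, -1.0]]
wrist_force: [0.1, 0.8, -1.5]
gripper_width: 0.49
gripper_force: 30.0
```

>>> apply_moves --moves '[[[0.0167, 0.0358, 0], 0], [[0.0167, 0.0358, 0], 0], [[0.0167, 0.0358, 0], 0], [[0.0167, 0.0358, 0], 0], [[0.0167, 0.0358, 0], 0]]'

```text
time_s: 9.75
tcp_pos: [0.6455, -0.1044, 0.1386]
ee_rot: [[1.0, 0.0, -0.001], [0.0, -1.0, 0.0], [-0.001, -0.0, -1.0]]
wrist_force: [0.7, 0.2, -0.5]
gripper_width: 0.489
gripper_force: 30.0
```

>>> apply_moves --moves '[[[0.0167, 0.0358, 0], 0], [[0, 0, 0], 0], [[0, 0, 0.02], 0], [[0, 0, 0.02], 0], [[0, 0, 0], 0]]'

```text
time_s: 10.17
tcp_pos: [0.6584, -0.1381, 0.0938]
ee_rot: [[1.0, -0.002, -0.01], [-0.002, -1.0, 0.002], [-0.01, -0.002, -1.0]]
wrist_force: [-1.7, 0.5, -1.5]
gripper_width: 0.492
gripper_force: 30.0
```

```bash
python3 - <<'E'
from h import *
import cv2
p=imaging.capture("scene");q=imaging.capture("top")
s=r.sense();print(s["tcp_pos"],s["gripper_width"])
for pp in(p,q): print(fit("sharpener",s["tcp_pos"][:2],[pp],z=s["tcp_pos"][2]-.0205))
print(fit("square_plinth",(.6618,-.1389),[p,q]))
E
```

```text
[ 0.66141109 -0.13837944  0.09831678] 0.49338696971680074
[([653.5, -139.7, 1.5], np.float64(0.89))]
[([628.1, -136.2, -1.3], np.float64(0.27))]
[([661.8, -139.3, 1.2], np.float64(0.65)), ([662.6, -138.5, 0.8], np.float64(0.85)), ([656.3, -139.9, 0.5], np.float64(0.46))]
```

>>> apply_moves --moves '[[[0, 0, 0.015], 0], [[0, 0, 0.0125], 0], [[0, 0, 0.007], 0], [[0, 0, 0], 0], [[0, 0, 0], 0]]'

```text
time_s: 10.88
tcp_pos: [0.6624, -0.1385, 0.0653]
ee_rot: [[1.0, 0.001, 0.0], [0.001, -1.0, -0.0], [0.0, 0.0, -1.0]]
wrist_force: [0.9, 0.7, 0.4]
gripper_width: 0.493
gripper_force: 30.0
```

>>> apply_moves --moves '[[[0, 0, 0], 0], [[0, 0, 0], 0], [[0, 0, 0], 0], [[0, 0, 0], 0], [[0, 0, 0], 0]]' --hand 0.07

```text
time_s: 11.3
tcp_pos: [0.6623, -0.1385, 0.0653]
ee_rot: [[1.0, 0.0, 0.001], [0.0, -1.0, -0.0], [0.001, 0.0, -1.0]]
wrist_force: [0.3, -1.0, -0.2]
gripper_width: 0.762
gripper_force: 0.0
```

>>> apply_moves --moves '[[[0, 0, 0], 0], [[0, 0, 0], 0], [[0, 0, -0.03], 0], [[0, 0, -0.04], 0], [[0, 0, -0.04], 0]]'

```text
time_s: 11.72
tcp_pos: [0.6612, -0.1386, 0.1749]
ee_rot: [[1.0, 0.0, -0.004], [0.0, -1.0, -0.0], [-0.004, 0.0, -1.0]]
wrist_force: [1.2, -0.1, 0.4]
gripper_width: 0.804
gripper_force: 0.0
```

>>> apply_moves --moves '[[[-0.0343, -0.0176, 0], 0], [[-0.0343, -0.0176, 0], 0], [[-0.0343, -0.0176, 0], 0], [[-0.0343, -0.0176, 0], 0], [[-0.0343, -0.0176, 0], 0]]'

```text
time_s: 12.13
tcp_pos: [0.4889, -0.0501, 0.1748]
ee_rot: [[1.0, -0.0, 0.0], [-0.0, -1.0, 0.0], [0.0, -0.0, -1.0]]
wrist_force: [0.1, 1.2, 0.1]
gripper_width: 0.807
gripper_force: 0.0
```

>>> apply_moves --moves '[[[0, 0, 0], 5.9], [[0, 0, 0], 5.9], [[0, 0, 0.03], 0], [[0, 0, 0.03], 0], [[0, 0, 0], 0]]'

```text
time_s: 12.55
tcp_pos: [0.4861, -0.0508, 0.1103]
ee_rot: [[0.979, -0.206, -0.011], [-0.206, -0.979, -0.0], [-0.01, 0.003, -1.0]]
wrist_force: [-1.4, -0.7, -1.0]
gripper_width: 0.804
gripper_force: 0.0
```

```bash
python3 - <<'E'
from h import *
import cv2
p=imaging.capture("scene");q=imaging.capture("top")
s=r.sense();print(s["tcp_pos"],s["gripper_width"],s["ee_rot"][:,0])
print(fit("sharpener",(.662,-.139),[p,q],z=.042),fit("square_plinth",(.6618,-.1389),[p,q]),fit("eraser",(.4907,-.0506),[p]))
a=p["frame"][130:310,260:500]; cv2.imwrite("pics/s1.png",cv2.resize(a,None,fx=3,fy=3,interpolation=cv2.INTER_CUBIC))
E
```

```text
[ 0.49040188 -0.05083012  0.11484479] 0.8012949671642343 [ 0.97901224 -0.20379685 -0.00136668]
[([661.5, -140.0, 3.8], np.float64(0.75)), ([667.7, -139.4, 2.1], np.float64(0.79)), ([659.1, -139.2, -1.3], np.float64(0.72))] [([661.3, -137.8, 1.6], np.float64(0.61)), ([660.2, -137.6, 1.7], np.float64(0.71)), ([664.0, -137.7, -2.6], np.float64(0.52))] [([491.4, -50.4, -15.0], np.float64(0.87))]
```

View pics/s1.png

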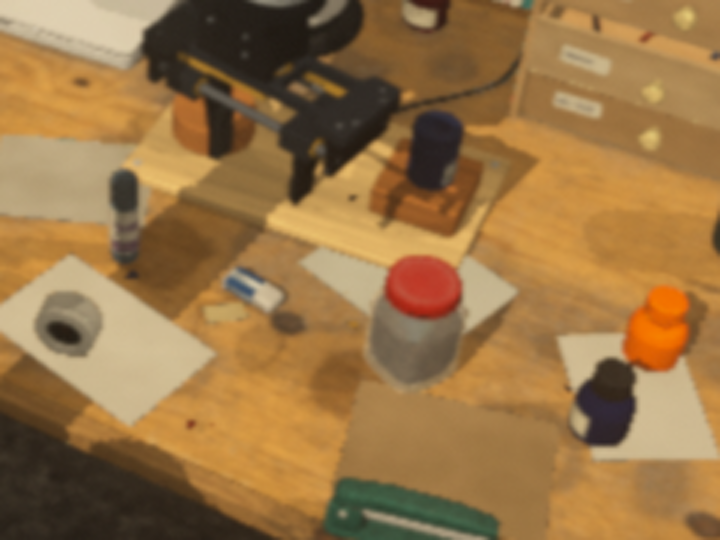

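The sharpener stands centred on the square plinth and the eraser is clear below the gripper. Grasping it lengthwise.

>>> apply_moves --moves '[[[0, 0, 0.03], 0], [[0, 0, 0.03], 0], [[0, 0, 0.02], 0], [[0, 0, 0.01], 0], [[0, 0, 0.01], 0]]'

```text
time_s: 13.32
tcp_pos: [0.4909, -0.0506, 0.0145]
ee_rot: [[0.979, -0.204, 0.0], [-0.204, -0.979, -0.0], [0.0, 0.0, -1.0]]
wrist_force: [-0.2, -0.1, 0.8]
gripper_width: 0.803
gripper_force: 0.0
```

>>> apply_moves --moves '[[[0, 0, 0.006], 0], [[0, 0, 0.003], 0], [[0, 0, 0.002], 0], [[0, 0, 0], 0], [[0, 0, 0], 0]]'

```text
time_s: 13.73
tcp_pos: [0.4912, -0.0504, 0.0045]
ee_rot: [[0.979, -0.204, 0.001], [-0.204, -0.979, 0.0], [0.001, -0.001, -1.0]]
wrist_force: [-0.9, 0.1, 0.1]
gripper_width: 0.804
gripper_force: 0.0
```

>>> apply_moves --moves '[[[0, 0, 0], 0], [[0, 0, 0], 0], [[0, 0, 0], 0], [[0, 0, 0], 0], [[0, 0, 0], 0]]' --hand 0.04

```text
time_s: 14.15
tcp_pos: [0.4907, -0.0506, 0.004]
ee_rot: [[0.979, -0.204, 0.0], [-0.204, -0.979, 0.0], [0.0, -0.0, -1.0]]
wrist_force: [-0.5, 0.9, 0.3]
gripper_width: 0.518
gripper_force: 0.0
```

>>> apply_moves --moves '[[[0, 0, 0], 0], [[0, 0, 0], 0], [[0, 0, 0], 0], [[0, 0, 0], 0], [[0, 0, 0], 0]]'

```text
time_s: 14.57
tcp_pos: [0.4906, -0.0506, 0.0038]
ee_rot: [[0.979, -0.204, -0.0], [-0.204, -0.979, -0.0], [-0.0, 0.0, -1.0]]
wrist_force: [-0.3, -0.1, -0.6]
gripper_width: 0.46
gripper_force: 0.0
```

```bash
python3 - <<'E'
from h import *
import cv2
p=imaging.capture("scene");q=imaging.capture("top")
s=r.sense();print(s["tcp_pos"],s["gripper_width"],s["gripper_force"])
print(fit("eraser",(.4907,-.0506),[p]))
a=p["frame"][170:270,290:420]; a=cv2.resize(a,None,fx=4,fy=4,interpolation=cv2.INTER_CUBIC); cv2.imwrite("pics/s2.png",a)
E
```

```text
[ 0.49061028 -0.0505425   0.00383198] 0.45956102245830005 0.0
[([491.2, -48.7, -18.2], np.float64(0.87))]
```

View pics/s2.png

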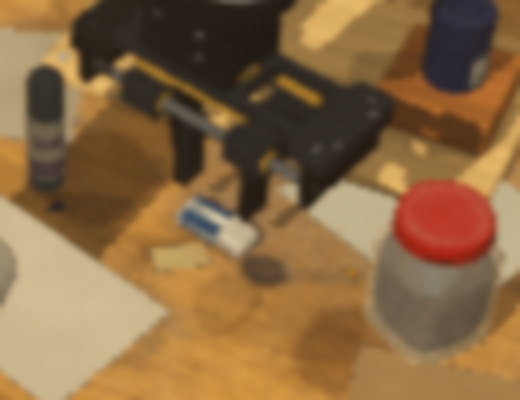

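```bash
python3 - <<'E'
from h import *
p=imaging.capture("scene");q=imaging.capture("top")
f=lambda X:np.round((proj(p,X)-[290,170])*4,0).tolist()
print("tcp",f([.4906,-.0505,.004]),"fingertips",f([.4906+.2*.02,-.0305,.004]),f([.4906-.2*.02,-.0705,.004]))
print("backs", f([.4906+.2*.036,-.0505+.035,.004]),f([.4906-.2*.036,-.0505-.035,.004]),"up z.1",f([.4906,-.0505,.1]))
for d in models.cut_out(p,"eraser"):
  v,u=np.nonzero(d["region"]);print("eraser",d["confidence"],((u.mean()-290)*4,(v.mean()-170)*4),(u.min()-290)*4,(u.max()-290)*4,(v.min()-170)*4,(v.max()-170)*4)
g=np.random.default_rng(0)
for yaw in(-12,-18):
  c,s=np.cos(np.radians(yaw)),np.sin(np.radians(yaw)); X=M["eraser"]@np.array([[c,s,0],[-s,c,0],[0,0,1]])+[.491,-.05,0]; print(f(X))
E
```

```text
tcp [214.0, 227.0] fingertips [189.0, 212.0] [240.0, 242.0]
backs [170.0, 201.0] [259.0, 253.0] up z.1 [223.0, 117.0]
eraser 0.7 (np.float64(-374.33676975945014), np.float64(23.567010309278317)) -440 -308 -32 76
eraser 0.62 (np.float64(216.44444444444434), np.float64(225.6470588235294)) 180 252 200 252
[[235.0, 259.0], [236.0, 246.0], [171.0, 220.0], [172.0, 207.0], [256.0, 240.0], [257.0, 227.0], [192.0, 202.0], [193.0, 189.0]]
[[231.0, 261.0], [232.0, 248.0], [172.0, 217.0], [173.0, 204.0], [255.0, 243.0], [256.0, 230.0], [196.0, 201.0], [197.0, 188.0]]
```

```bash
python3 - <<'E'
from h import *
p=imaging.capture("scene")
d=np.array([.204,.979,0])
for name,T,w,obs in (("s1",[.4904,-.0508,.1148],.035,[(332.7,180.7),(360,195)]),("s2",[.4906,-.0505,.0038],.020,[(290+188/4,170+180/4),(290+250/4,170+212/4)])):
  for e in(0,.015):
   for h in(0,.01,.02,.03):
    print(name,e,h,[np.round(proj(p,np.array(T)+s*d*(w+e)+[0,0,h])-o,1).tolist() for s,o in zip((1,-1),obs)])
import json
q=imaging.capture("top"); a=q["frame"][195:250,310:375]
cv2.imwrite("pics/t2.png",cv2.resize(a,None,fx=8,fy=8,interpolation=cv2.INTER_CUBIC))
a=p["frame"][185:245,310:380]; cv2.imwrite("pics/s3.png",cv2.resize(a,None,fx=9,fy=9,interpolation=cv2.INTER_CUBIC))
E
```

```text
s1 0 0 [[2.0, 7.8], [-2.2, 6.4]]
s1 0 0.01 [[2.1, 4.7], [-1.9, 3.3]]
s1 0 0.02 [[2.3, 1.6], [-1.6, 0.2]]
s1 0 0.03 [[2.5, -1.5], [-1.3, -2.9]]
s1 0.015 0 [[-2.8, 5.1], [2.9, 9.3]]
s1 0.015 0.01 [[-2.7, 2.0], [3.2, 6.2]]
s1 0.015 0.02 [[-2.5, -1.1], [3.5, 3.1]]
s1 0.015 0.03 [[-2.4, -4.2], [3.9, -0.1]]
s2 0 0 [[0.3, 8.0], [-2.8, 7.4]]
s2 0 0.01 [[0.5, 5.3], [-2.5, 4.7]]
s2 0 0.02 [[0.7, 2.6], [-2.3, 2.0]]
s2 0 0.03 [[0.9, -0.2], [-2.0, -0.8]]
s2 0.015 0 [[-4.2, 5.3], [1.9, 10.3]]
s2 0.015 0.01 [[-4.0, 2.6], [2.2, 7.5]]
s2 0.015 0.02 [[-3.9, -0.2], [2.5, 4.8]]
s2 0.015 0.03 [[-3.7, -2.9], [2.8, 2.0]]
```

View pics/s3.png

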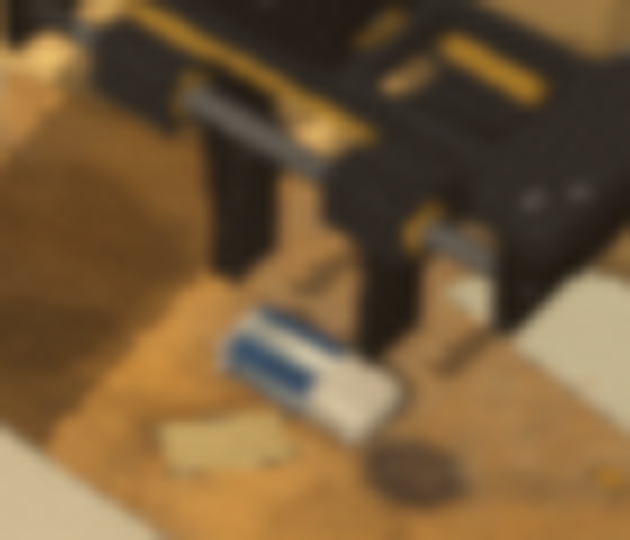

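The picture shows both fingertips ending above the eraser, at roughly (240,275) and (385,345) in the crop. The real tips sit about 20–25 mm above the nominal TCP. I'll open and lower gently, watching the force.

>>> apply_moves --moves '[[[0, 0, 0], 0], [[0, 0, 0], 0], [[0, 0, 0], 0], [[0, 0, 0], 0], [[0, 0, 0], 0]]' --hand 0.07

```text
time_s: 15.38
tcp_pos: [0.4906, -0.0505, 0.0038]
ee_rot: [[0.979, -0.204, -0.0], [-0.204, -0.979, -0.0], [-0.0, 0.0, -1.0]]
wrist_force: [0.6, 0.1, -0.2]
gripper_width: 0.743
gripper_force: 0.0
```

>>> apply_moves --moves '[[[0, 0, 0], 0], [[0, 0, 0.003], 0], [[0, 0, 0.003], 0], [[0, 0, 0.002], 0], [[0, 0, 0], 0]]'

```text
time_s: 15.8
tcp_pos: [0.4901, -0.0506, -0.0048]
ee_rot: [[0.979, -0.204, -0.001], [-0.204, -0.979, -0.0], [-0.001, 0.0, -1.0]]
wrist_force: [-0.2, -0.6, 0.5]
gripper_width: 0.807
gripper_force: 0.0
```

>>> apply_moves --moves '[[[0, 0, 0.002], 0], [[0, 0, 0.002], 0], [[0, 0, 0.002], 0], [[0, 0, 0], 0], [[0, 0, 0], 0]]'

```text
time_s: 16.22
tcp_pos: [0.4905, -0.0506, -0.0103]
ee_rot: [[0.979, -0.204, -0.0], [-0.204, -0.979, -0.0], [-0.0, 0.0, -1.0]]
wrist_force: [-0.3, 0.4, 0.0]
gripper_width: 0.804
gripper_force: 0.0
```

```bash
python3 - <<'E'
from h import *
p=imaging.capture("scene"); print(r.sense()["tcp_pos"],r.sense()["wrist_force"])
a=p["frame"][185:245,310:380]; cv2.imwrite("pics/s4.png",cv2.resize(a,None,fx=9,fy=9,interpolation=cv2.INTER_CUBIC))
E
```

```text
[ 0.49060626 -0.05054422 -0.01019512] [-0.47420039  0.76424573 -0.17009627]
```

View pics/s4.png

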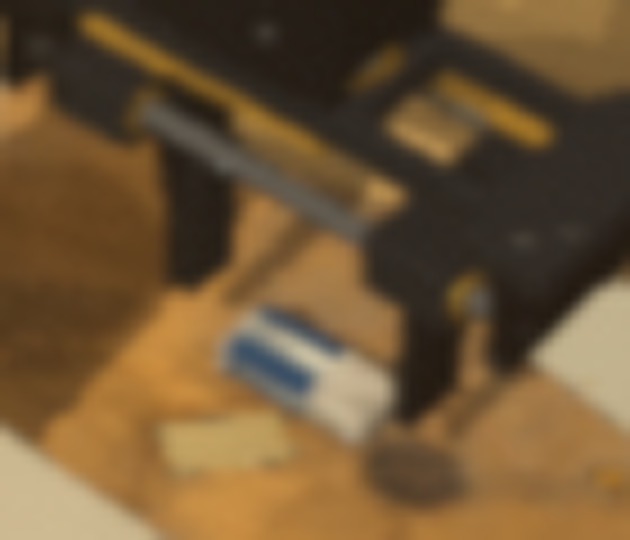

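>>> apply_moves --moves '[[[0, 0, 0.002], 0], [[0, 0, 0.002], 0], [[0, 0, 0], 0], [[0, 0, 0], 0]]'

```text
time_s: 16.6
tcp_pos: [0.4904, -0.0506, -0.0143]
ee_rot: [[0.979, -0.204, -0.0], [-0.204, -0.979, -0.0], [-0.0, 0.0, -1.0]]
wrist_force: [0.0, 0.1, -0.7]
gripper_width: 0.806
gripper_force: 0.0
```

>>> apply_moves --moves '[[[0, 0, 0.002], 0], [[0, 0, 0], 0], [[0, 0, 0], 0]]'

```text
time_s: 16.85
tcp_pos: [0.4905, -0.0505, -0.0163]
ee_rot: [[0.979, -0.204, -0.0], [-0.204, -0.979, -0.0], [-0.0, 0.0, -1.0]]
wrist_force: [-0.3, 0.3, 0.1]
gripper_width: 0.805
gripper_force: 0.0
```

>>> apply_moves --moves '[[[0, 0, 0.001], 0], [[0, 0, 0], 0], [[0, 0, 0], 0]]'

```text
time_s: 17.1
tcp_pos: [0.4906, -0.0506, -0.0172]
ee_rot: [[0.979, -0.204, -0.0], [-0.204, -0.979, -0.0], [-0.0, 0.0, -1.0]]
wrist_force: [0.1, -1.0, -0.4]
gripper_width: 0.803
gripper_force: 0.0
```

>>> apply_moves --moves '[[[0, 0, 0], 0], [[0, 0, 0], 0], [[0, 0, 0], 0], [[0, 0, 0], 0], [[0, 0, 0], 0]]' --hand 0.043

```text
time_s: 17.52
tcp_pos: [0.4906, -0.0505, -0.0171]
ee_rot: [[0.979, -0.204, 0.0], [-0.204, -0.979, 0.0], [0.0, -0.0, -1.0]]
wrist_force: [0.3, -0.2, 0.3]
gripper_width: 0.53
gripper_force: 0.0
```

>>> apply_moves --moves '[[[0, 0, 0], 0], [[0, 0, 0], 0], [[0, 0, 0], 0]]'

```text
time_s: 17.77
tcp_pos: [0.4906, -0.0506, -0.0171]
ee_rot: [[0.979, -0.204, -0.0], [-0.204, -0.979, -0.0], [-0.0, 0.0, -1.0]]
wrist_force: [-0.3, -0.1, -0.7]
gripper_width: 0.498
gripper_force: 0.0
```

```bash
python3 - <<'E'
from h import *
p=imaging.capture("scene"); s=r.sense(); print(s["tcp_pos"],s["gripper_width"],s["gripper_force"])
a=p["frame"][185:245,310:380]; cv2.imwrite("pics/s5.png",cv2.resize(a,None,fx=9,fy=9,interpolation=cv2.INTER_CUBIC))
E
```

```text
[ 0.49060182 -0.05054276 -0.01714152] 0.4959463217076977 0.0
```

View pics/s5.png

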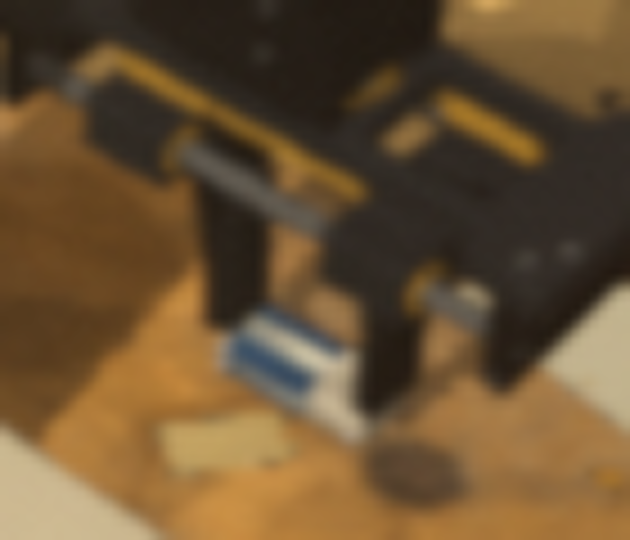

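Right finger still overlaps the eraser from above, so the tip offset is nearer 30 mm. Opening and lowering further.

>>> apply_moves --moves '[[[0, 0, 0], 0], [[0, 0, 0], 0], [[0, 0, 0], 0], [[0, 0, 0], 0], [[0, 0, 0], 0]]' --hand 0.07

```text
time_s: 18.23
tcp_pos: [0.4906, -0.0505, -0.0172]
ee_rot: [[0.979, -0.204, -0.0], [-0.204, -0.979, -0.0], [-0.0, 0.0, -1.0]]
wrist_force: [0.5, -0.3, -0.4]
gripper_width: 0.76
gripper_force: 0.0
```

>>> apply_moves --moves '[[[0, 0, 0.002], 0], [[0, 0, 0.002], 0], [[0, 0, 0.001], 0], [[0, 0, 0], 0], [[0, 0, 0], 0]]'

```text
time_s: 18.65
tcp_pos: [0.4905, -0.0506, -0.0223]
ee_rot: [[0.979, -0.204, -0.0], [-0.204, -0.979, -0.0], [-0.0, 0.0, -1.0]]
wrist_force: [0.2, -0.3, -0.8]
gripper_width: 0.804
gripper_force: 0.0
```

>>> apply_moves --moves '[[[0, 0, 0.002], 0], [[0, 0, 0], 0], [[0, 0, 0], 0]]'

```text
time_s: 18.9
tcp_pos: [0.4905, -0.0506, -0.0243]
ee_rot: [[0.979, -0.204, -0.0], [-0.204, -0.979, -0.0], [-0.0, 0.0, -1.0]]
wrist_force: [-0.3, -0.5, -0.5]
gripper_width: 0.805
gripper_force: 0.0
```

>>> apply_moves --moves '[[[0, 0, 0.001], 0], [[0, 0, 0], 0], [[0, 0, 0], 0]]'

```text
time_s: 19.15
tcp_pos: [0.4906, -0.0505, -0.0252]
ee_rot: [[0.979, -0.204, -0.0], [-0.204, -0.979, -0.0], [-0.0, 0.0, -1.0]]
wrist_force: [-0.7, 0.7, -0.1]
gripper_width: 0.805
gripper_force: 0.0
```

>>> apply_moves --moves '[[[0, 0, 0], 0], [[0, 0, 0], 0], [[0, 0, 0], 0], [[0, 0, 0], 0], [[0, 0, 0], 0]]' --hand 0.043

```text
time_s: 19.57
tcp_pos: [0.4906, -0.0505, -0.0251]
ee_rot: [[0.979, -0.204, 0.0], [-0.204, -0.979, 0.0], [0.0, -0.0, -1.0]]
wrist_force: [0.9, -0.6, 0.2]
gripper_width: 0.593
gripper_force: 29.9
```

>>> apply_moves --moves '[[[0, 0, 0], 0], [[0, 0, 0], 0], [[0, 0, 0], 0]]'

```text
time_s: 19.82
tcp_pos: [0.4906, -0.0506, -0.0251]
ee_rot: [[0.979, -0.204, -0.0], [-0.204, -0.979, -0.0], [-0.0, 0.0, -1.0]]
wrist_force: [0.1, 0.9, 0.1]
gripper_width: 0.59
gripper_force: 29.9
```

Eraser gripped (51 mm). Lift, turn back, carry above the sharpener.

>>> apply_moves --moves '[[[0, 0, -0.02], 0], [[0, 0, -0.03], 0], [[0, 0, -0.035], 0], [[0, 0, -0.035], 0], [[0, 0, -0.035], 0]]'

```text
time_s: 20.23
tcp_pos: [0.49, -0.0507, 0.1314]
ee_rot: [[0.979, -0.204, -0.0], [-0.204, -0.979, -0.0], [-0.0, 0.0, -1.0]]
wrist_force: [0.9, 0.6, 0.2]
gripper_width: 0.59
gripper_force: 29.9
```

>>> apply_moves --moves '[[[0, 0, 0], -5.9], [[0, 0, 0], -5.9], [[0.0342, 0.0178, 0], 0], [[0.0342, 0.0178, 0], 0], [[0.0342, 0.0178, 0], 0]]'

```text
time_s: 20.65
tcp_pos: [0.5941, -0.1044, 0.1303]
ee_rot: [[1.0, 0.001, 0.001], [0.001, -1.0, 0.0], [0.001, -0.0, -1.0]]
wrist_force: [0.4, 0.9, -0.1]
gripper_width: 0.591
gripper_force: 29.9
```

>>> apply_moves --moves '[[[0.0342, 0.0178, 0], 0], [[0.0342, 0.0178, 0], 0], [[0, 0, 0], 0], [[0, 0, 0], 0], [[0, 0, 0], 0]]'

```text
time_s: 21.07
tcp_pos: [0.6607, -0.1395, 0.1288]
ee_rot: [[1.0, -0.0, -0.002], [-0.0, -1.0, 0.0], [-0.002, -0.0, -1.0]]
wrist_force: [-0.7, -0.2, 0.1]
gripper_width: 0.591
gripper_force: 29.9
```

```bash
python3 - <<'E'
from h import *
p=imaging.capture("scene"); s=r.sense(); print(s["tcp_pos"],s["gripper_width"],s["gripper_force"])
print(fit("sharpener",(.662,-.139),[p],z=.042),fit("eraser",(.662,-.139),[p],z=s["tcp_pos"][2]+.025))
E
```

```text
[ 0.66061342 -0.13918197  0.12955994] 0.593909124591166 29.915422797203064
[([662.6, -140.3, 0.5], np.float64(0.9))] [([661.3, -137.7, -0.8], np.float64(0.83))]
```

>>> apply_moves --moves '[[[0.001, 0.001, 0.02], 0], [[0, 0, 0.015], 0], [[0, 0, 0.009], 0], [[0, 0, 0.004], 0], [[0, 0, 0.0035], 0]]'

```text
time_s: 21.63
tcp_pos: [0.6625, -0.1402, 0.0787]
ee_rot: [[1.0, 0.001, 0.0], [0.001, -1.0, -0.0], [0.0, 0.0, -1.0]]
wrist_force: [-0.9, 0.3, -0.1]
gripper_width: 0.592
gripper_force: 29.9
```

>>> apply_moves --moves '[[[0, 0, 0], 0], [[0, 0, 0], 0], [[0, 0, 0], 0]]'

```text
time_s: 21.88
tcp_pos: [0.6632, -0.1405, 0.0794]
ee_rot: [[1.0, 0.0, 0.002], [0.0, -1.0, -0.0], [0.002, 0.0, -1.0]]
wrist_force: [-0.1, 0.1, -0.3]
gripper_width: 0.593
gripper_force: 29.9
```

>>> apply_moves --moves '[[[0, 0, 0], 0], [[0, 0, 0], 0], [[0, 0, 0], 0], [[0, 0, 0], 0], [[0, 0, 0], 0]]' --hand 0.087

```text
time_s: 22.3
tcp_pos: [0.6627, -0.1406, 0.0785]
ee_rot: [[1.0, 0.0, 0.0], [0.0, -1.0, -0.0], [0.0, 0.0, -1.0]]
wrist_force: [-0.1, -0.9, 0.5]
gripper_width: 0.884
gripper_force: 0.0
```

>>> apply_moves --moves '[[[0, 0, -0.02], 0], [[0, 0, -0.03], 0], [[0, 0, -0.035], 0], [[0, 0, 0], 0]]'

```text
time_s: 22.63
tcp_pos: [0.6671, -0.1416, 0.1721]
ee_rot: [[1.0, 0.002, 0.015], [0.002, -1.0, -0.003], [0.015, 0.003, -1.0]]
wrist_force: [1.1, 0.8, 2.2]
gripper_width: 0.997
gripper_force: 0.0
```

>>> apply_moves --moves '[[[-0.0359, 0.011, 0], 0], [[-0.0359, 0.011, 0], 0], [[-0.0359, 0.011, 0], 0], [[-0.0359, 0.011, 0], 0], [[-0.0359, 0.011, 0], 0]]'

```text
time_s: 23.05
tcp_pos: [0.4814, -0.1959, 0.1633]
ee_rot: [[1.0, 0.001, 0.0], [0.001, -1.0, -0.0], [0.0, 0.0, -1.0]]
wrist_force: [0.9, -0.2, 0.4]
gripper_width: 1.001
gripper_force: 0.0
```

>>> apply_moves --moves '[[[0, 0, 0], 0], [[0, 0, 0], 0], [[0, 0, 0], 0]]'

```text
time_s: 23.3
tcp_pos: [0.4839, -0.1957, 0.164]
ee_rot: [[1.0, 0.0, 0.002], [0.0, -1.0, -0.0], [0.002, 0.0, -1.0]]
wrist_force: [0.1, 0.1, 0.1]
gripper_width: 0.999
gripper_force: 0.0
```

```bash
python3 - <<'E'
from h import *
p=imaging.capture("scene");q=imaging.capture("top"); s=r.sense(); print(s["tcp_pos"],s["gripper_width"])
print(fit("sharpener",(.662,-.139),[p,q],z=.042),fit("eraser",(.662,-.139),[p,q],z=.101),fit("jar",(.4834,-.1955),[p]))
a=p["frame"][150:270,340:500]; cv2.imwrite("pics/s6.png",cv2.resize(a,None,fx=4.5,fy=4.5,interpolation=cv2.INTER_CUBIC))
E
```

```text
[ 0.48440461 -0.19539172  0.16345848] 1.0010250803460734
[([656.1, -141.8, 3.8], np.float64(0.56)), ([662.2, -140.0, 2.7], np.float64(0.73)), ([648.9, -138.9, 0.6], np.float64(0.4))] [([663.0, -139.7, 2.2], np.float64(0.52)), ([682.2, -132.5, -32.6], np.float64(0.2)), ([663.1, -141.3, 2.1], np.float64(0.85))] [([483.4, -197.6, 1.7], np.float64(0.87))]
```

View pics/s6.png

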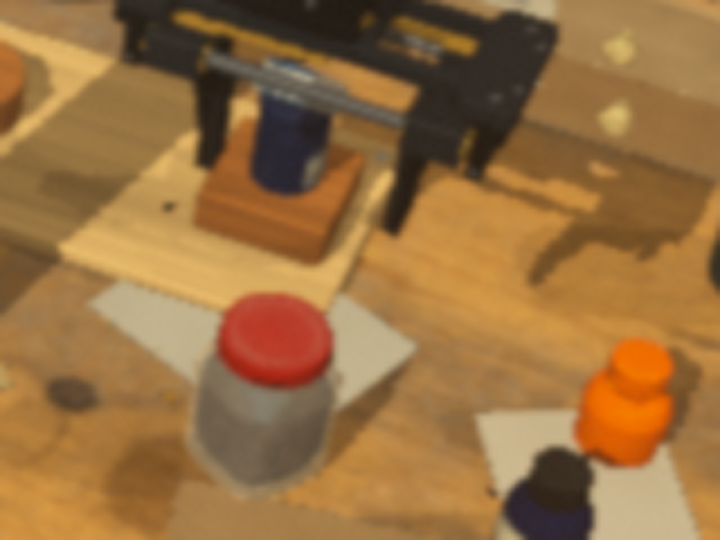

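The eraser sits centred on the sharpener, and the orange bottle is untouched at about (625,405). The jar's base shows a corner towards the camera at about (250,495), so I'll fit its yaw.

```bash
python3 - <<'E'
from h import *
import h
p=imaging.capture("scene")
a=np.linspace(0,2*np.pi,40)
YAW.add("jar")
for R in(.008,.014,.02):
    c=np.array([[sx*(.032-R)+R*np.cos(t),sy*(.032-R)+R*np.sin(t)] for sx in(-1,1) for sy in(-1,1) for t in a])
    M["jar"]=np.vstack([np.c_[c,0*c[:,0]],np.c_[c,0*c[:,0]+.075],cyl([(.030,.084),(.030,.095)])])
    for y in(-45,-30,-15,0,15,30): print(R,y,fit("jar",(.4834,-.1965),[p],yaw0=np.radians(y)))
d=[x for x in models.cut_out(p,"jar")][0]; m=np.array(d["region"])
for v in range(255,262+10): 
    u=np.nonzero(m[v])[0]
    if len(u): print(v,u.min(),u.max())
E
```

```text
0.008 -45 [([483.8, -195.8, -60.0], np.float64(0.91))]
0.008 -30 [([484.3, -196.7, -3.1], np.float64(0.91))]
0.008 -15 [([484.0, -196.8, -2.4], np.float64(0.91))]
0.008 0 [([484.4, -196.8, -3.1], np.float64(0.91))]
0.008 15 [([483.6, -195.8, 29.3], np.float64(0.91))]
0.008 30 [([484.1, -195.6, 29.5], np.float64(0.91))]
0.014 -45 [([484.3, -195.6, -52.0], np.float64(0.92))]
0.014 -30 [([484.2, -196.7, -10.8], np.float64(0.92))]
0.014 -15 [([484.4, -196.6, -10.6], np.float64(0.92))]
0.014 0 [([484.2, -196.5, -10.6], np.float64(0.92))]
0.014 15 [([483.9, -195.9, 38.7], np.float64(0.92))]
0.014 30 [([483.7, -196.1, 37.7], np.float64(0.92))]
0.02 -45 [([484.8, -196.0, -34.8], np.float64(0.93))]
0.02 -30 [([484.3, -196.2, -30.6], np.float64(0.94))]
0.02 -15 [([485.0, -196.2, -31.1], np.float64(0.94))]
0.02 0 [([484.3, -196.4, -28.0], np.float64(0.94))]
0.02 15 [([484.0, -196.1, 57.6], np.float64(0.94))]
0.02 30 [([484.7, -195.8, 55.6], np.float64(0.93))]
255 386 409
256 387 407
257 388 406
258 390 403
259 391 401
260 393 399
```

>>> apply_moves --moves '[[[0.0003, 0.0008, 0], 6], [[0, 0, 0], 6], [[0, 0, 0], 6], [[0, 0, 0], 6], [[0, 0, 0], 6]]'

```text
time_s: 25.07
tcp_pos: [0.4835, -0.1963, 0.1633]
ee_rot: [[0.864, -0.504, 0.0], [-0.504, -0.864, 0.0], [-0.0, -0.0, -1.0]]
wrist_force: [0.6, 0.1, -0.8]
gripper_width: 1.0
gripper_force: 0.0
```

>>> apply_moves --moves '[[[0, 0, 0.03], 0], [[0, 0, 0.03], 0], [[0, 0, 0.03], 0], [[0, 0, 0.02], 0], [[0, 0, 0.0], 0]]'

```text
time_s: 25.48
tcp_pos: [0.4798, -0.1957, 0.0491]
ee_rot: [[0.866, -0.501, -0.01], [-0.501, -0.866, 0.002], [-0.009, 0.003, -1.0]]
wrist_force: [-0.5, 0.1, -0.2]
gripper_width: 1.002
gripper_force: 0.0
```

>>> apply_moves --moves '[[[0, 0, 0.01], 0], [[0, 0, 0.0075], 0], [[0, 0, 0.004], 0], [[0, 0, 0], 0], [[0, 0, 0.0], 0]]'

```text
time_s: 25.9
tcp_pos: [0.484, -0.1964, 0.0324]
ee_rot: [[0.866, -0.5, 0.001], [-0.5, -0.866, -0.0], [0.001, -0.0, -1.0]]
wrist_force: [-0.0, -0.6, -0.7]
gripper_width: 1.0
gripper_force: 0.0
```

>>> apply_moves --moves '[[[0, 0, 0], 0], [[0, 0, 0], 0], [[0, 0, 0], 0], [[0, 0, 0], 0], [[0, 0, 0], 0]]' --hand 0.05

```text
time_s: 26.32
tcp_pos: [0.4835, -0.1965, 0.0321]
ee_rot: [[0.866, -0.5, 0.0], [-0.5, -0.866, -0.0], [0.0, 0.0, -1.0]]
wrist_force: [-0.1, -1.5, -0.1]
gripper_width: 0.716
gripper_force: 30.0
```

>>> apply_moves --moves '[[[0, 0, 0], 0], [[0, 0, 0], 0], [[0, 0, 0], 0], [[0, 0, 0], 0]]'

```text
time_s: 26.65
tcp_pos: [0.4835, -0.1965, 0.0321]
ee_rot: [[0.866, -0.5, 0.0], [-0.5, -0.866, -0.0], [0.0, 0.0, -1.0]]
wrist_force: [-1.0, -1.0, 3.5]
gripper_width: 0.719
gripper_force: 30.0
```

>>> apply_moves --moves '[[[0, 0, -0.015], 0], [[0, 0, -0.025], 0], [[0, 0, -0.03], 0], [[0, 0, -0.03], 0], [[0, 0, 0], 0]]'

```text
time_s: 27.07
tcp_pos: [0.4874, -0.1971, 0.1374]
ee_rot: [[0.867, -0.499, 0.011], [-0.499, -0.867, -0.003], [0.011, -0.004, -1.0]]
wrist_force: [0.2, -0.8, -1.8]
gripper_width: 0.716
gripper_force: 30.0
```

>>> apply_moves --moves '[[[0, 0, 0], -6], [[0, 0, 0], -6], [[0, 0, 0], -6], [[0, 0, 0], -6], [[0, 0, 0], -6]]'

```text
time_s: 27.48
tcp_pos: [0.4826, -0.1959, 0.1305]
ee_rot: [[1.0, 0.005, -0.002], [0.005, -1.0, 0.001], [-0.002, -0.001, -1.0]]
wrist_force: [0.0, -0.4, -2.2]
gripper_width: 0.714
gripper_force: 30.0
```

>>> apply_moves --moves '[[[0.0175, -0.0163, 0], 0], [[0.0219, -0.0204, 0], 0], [[0.0219, -0.0204, 0], 0], [[0.0219, -0.0204, 0], 0], [[0.0219, -0.0204, 0], 0]]'

```text
time_s: 27.9
tcp_pos: [0.5885, -0.0971, 0.1304]
ee_rot: [[1.0, -0.0, -0.002], [-0.0, -1.0, 0.001], [-0.002, -0.001, -1.0]]
wrist_force: [0.1, -0.5, -2.0]
gripper_width: 0.718
gripper_force: 30.0
```

>>> apply_moves --moves '[[[0.0219, -0.0204, 0], 0], [[0.0219, -0.0204, 0], 0], [[0.0175, -0.0163, 0], 0], [[0.0089, -0.0082, 0], 0], [[0, 0, 0], 0]]'

```text
time_s: 28.32
tcp_pos: [0.6596, -0.0311, 0.1296]
ee_rot: [[1.0, 0.002, -0.002], [0.002, -1.0, 0.0], [-0.002, -0.0, -1.0]]
wrist_force: [-0.2, -0.4, -2.0]
gripper_width: 0.716
gripper_force: 30.0
```

```bash
python3 - <<'E'
from h import *
p=imaging.capture("scene");q=imaging.capture("top"); s=r.sense(); print(s["tcp_pos"],s["gripper_width"],s["gripper_force"])
print(fit("jar",s["tcp_pos"][:2],[p],z=s["tcp_pos"][2]-.032))
print(fit("round_plinth",(.656,.072),[p,q]),fit("square_plinth",(.662,-.139),[p,q]))
E
```

```text
[ 0.65758485 -0.03305307  0.1303318 ] 0.71550296163418 29.979085475206375
[([657.3, -29.9, 2.4], np.float64(0.91))]
[([654.9, 69.9, 4.8], np.float64(0.82)), ([656.6, 70.7, 4.2], np.float64(0.89)), ([654.9, 70.5, 0.6], np.float64(0.77))] [([661.7, -139.0, 2.5], np.float64(0.54)), ([663.5, -138.7, 2.7], np.float64(0.7)), ([639.1, -137.3, -7.3], np.float64(0.39))]
```

>>> apply_moves --moves '[[[0.001, 0, 0.02], 0], [[0, 0, 0.025], 0], [[0, 0, 0.02], 0], [[0, 0, 0.01], 0], [[0, 0, 0.005], 0]]'

```text
time_s: 29.08
tcp_pos: [0.6583, -0.0337, 0.0501]
ee_rot: [[1.0, -0.0, -0.003], [-0.0, -1.0, -0.0], [-0.003, 0.0, -1.0]]
wrist_force: [0.7, 0.1, -2.8]
gripper_width: 0.718
gripper_force: 30.0
```

>>> apply_moves --moves '[[[0, 0, 0.003], 0], [[0, 0, 0.002], 0], [[0, 0, 0], 0], [[0, 0, 0], 0]]'

```text
time_s: 29.42
tcp_pos: [0.6605, -0.033, 0.0481]
ee_rot: [[1.0, 0.0, 0.002], [0.0, -1.0, 0.0], [0.002, -0.0, -1.0]]
wrist_force: [-0.1, 0.3, -2.2]
gripper_width: 0.715
gripper_force: 30.0
```

Still hanging (about -2 N); lower a few more mm, then release and rise.

>>> apply_moves --moves '[[[0, 0, 0.002], 0], [[0, 0, 0.001], 0], [[0, 0, 0], 0], [[0, 0, 0], 0]]'

```text
time_s: 29.75
tcp_pos: [0.66, -0.033, 0.0442]
ee_rot: [[1.0, 0.0, 0.001], [0.0, -1.0, 0.0], [0.001, -0.0, -1.0]]
wrist_force: [-1.5, 0.1, -1.3]
gripper_width: 0.715
gripper_force: 30.0
```

>>> apply_moves --moves '[[[0, 0, 0], 0], [[0, 0, 0], 0], [[0, 0, 0], 0], [[0, 0, 0], 0], [[0, 0, 0], 0]]' --hand 0.087

```text
time_s: 30.17
tcp_pos: [0.6599, -0.0331, 0.0441]
ee_rot: [[1.0, 0.0, 0.001], [0.0, -1.0, -0.0], [0.001, 0.0, -1.0]]
wrist_force: [-0.4, 0.4, 0.3]
gripper_width: 0.97
gripper_force: 0.0
```

>>> apply_moves --moves '[[[0, 0, -0.02], 0], [[0, 0, -0.035], 0], [[0, 0, -0.035], 0], [[0, 0, -0.035], 0], [[0, 0, 0], 0]]'

```text
time_s: 30.58
tcp_pos: [0.6646, -0.0334, 0.1784]
ee_rot: [[1.0, 0.002, 0.017], [0.002, -1.0, -0.0], [0.017, 0.0, -1.0]]
wrist_force: [0.8, 0.4, 2.4]
gripper_width: 0.999
gripper_force: 0.0
```

Jar is placed. Next the ink bottle at (0.4925, -0.3515), gripped by its cap, because the gripper body would foul the cap in a lower grip.

>>> apply_moves --moves '[[[-0.0185, 0.0354, 0], 0], [[-0.0185, 0.0354, 0], 0], [[-0.0185, 0.0354, 0], 0], [[-0.0185, 0.0354, 0], 0], [[-0.0185, 0.0354, 0], 0]]' --hand 0.06

```text
time_s: 31.0
tcp_pos: [0.5662, -0.2114, 0.169]
ee_rot: [[1.0, 0.001, 0.001], [0.001, -1.0, -0.0], [0.001, 0.0, -1.0]]
wrist_force: [0.8, -0.0, 0.8]
gripper_width: 0.73
gripper_force: 0.0
```

>>> apply_moves --moves '[[[-0.0185, 0.0354, 0], 0], [[-0.0185, 0.0354, 0], 0], [[-0.0185, 0.0354, 0], 0], [[-0.0185, 0.0354, 0], 0], [[0, 0, 0], 0]]'

```text
time_s: 31.42
tcp_pos: [0.4899, -0.3567, 0.1688]
ee_rot: [[1.0, -0.006, -0.001], [-0.006, -1.0, -0.001], [-0.001, 0.001, -1.0]]
wrist_force: [1.6, 0.1, -0.3]
gripper_width: 0.691
gripper_force: 0.0
```

```bash
python3 - <<'E'
from h import *
p=imaging.capture("scene");q=imaging.capture("top"); s=r.sense(); print(s["tcp_pos"],s["gripper_width"],s["gripper_force"])
print("jar",fit("jar",(.659,-.033),[p,q],z=.012))
print("sq",fit("square_plinth",(.662,-.139),[p,q]),"sh",fit("sharpener",(.662,-.139),[p,q],z=.042),"er",fit("eraser",(.662,-.139),[p,q],z=.101))
print("rp",fit("round_plinth",(.656,.072),[p,q]))
print("ink",fit("ink_bottle",(.4925,-.3515),[p]))
a=p["frame"][110:290,270:510]; cv2.imwrite("pics/s7.png",cv2.resize(a,None,fx=3.2,fy=3.2,interpolation=cv2.INTER_CUBIC))
E
```

```text
[ 0.49227961 -0.3531607   0.16873219] 0.690358603893966 0.0
jar [([659.4, -33.5, 2.5], np.float64(0.91)), ([659.0, -32.9, 2.8], np.float64(0.91)), ([659.8, -33.8, 2.7], np.float64(0.91))]
sq [([661.1, -138.7, 2.5], np.float64(0.63)), ([665.0, -138.0, 2.7], np.float64(0.66)), ([661.6, -138.7, 1.9], np.float64(0.61))] sh [([661.7, -140.7, -0.3], np.float64(0.49)), ([663.5, -140.1, 1.5], np.float64(0.69)), ([640.1, -136.2, 5.8], np.float64(0.31))] er [([663.0, -141.4, 2.2], np.float64(0.79)), ([664.3, -139.5, 13.0], np.float64(0.68)), ([663.0, -141.5, 2.2], np.float64(0.91))]
rp [([655.2, 68.3, 3.1], np.float64(0.86)), ([661.0, 72.1, 1.6], np.float64(0.82)), ([655.2, 68.2, 0.6], np.float64(0.9))]
ink [([493.5, -351.4, 1.8], np.float64(0.9))]
```

View pics/s7.png

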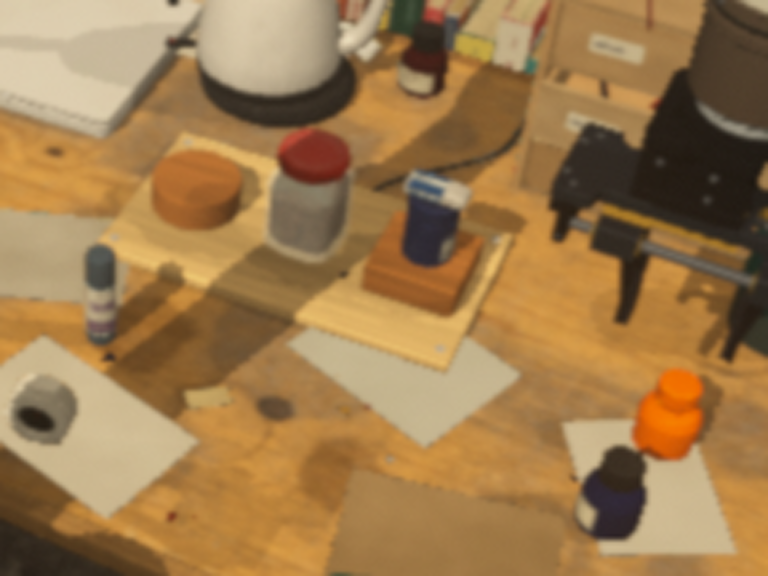

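Jar, sharpener and eraser stand well. Descending on the ink bottle's cap.

>>> apply_moves --moves '[[[0.0005, -0.001, 0.03], 0], [[0, 0, 0.035], 0], [[0, 0, 0.035], 0], [[0, 0, 0.02], 0], [[0, 0, 0.01], 0]]'

```text
time_s: 32.48
tcp_pos: [0.4916, -0.3496, 0.0353]
ee_rot: [[1.0, -0.0, -0.006], [-0.0, -1.0, 0.003], [-0.006, -0.003, -1.0]]
wrist_force: [-0.4, 0.7, -0.3]
gripper_width: 0.691
gripper_force: 0.0
```

>>> apply_moves --moves '[[[0, 0, 0.01], 0], [[0, 0, 0.005], 0], [[0, 0, 0.002], 0], [[0, 0, 0], 0], [[0, 0, 0.0], 0]]'

```text
time_s: 32.9
tcp_pos: [0.4947, -0.3512, 0.0231]
ee_rot: [[1.0, 0.0, 0.002], [0.0, -1.0, -0.001], [0.002, 0.001, -1.0]]
wrist_force: [0.1, 0.2, 0.4]
gripper_width: 0.693
gripper_force: 0.0
```

>>> apply_moves --moves '[[[0, 0, 0], 0], [[0, 0, 0], 0], [[0, 0, 0], 0], [[0, 0, 0], 0], [[0, 0, 0], 0]]' --hand 0.02

```text
time_s: 33.32
tcp_pos: [0.4939, -0.3508, 0.0221]
ee_rot: [[1.0, 0.0, 0.0], [0.0, -1.0, -0.0], [0.0, 0.0, -1.0]]
wrist_force: [-0.6, -0.0, 0.0]
gripper_width: 0.396
gripper_force: 0.5
```

>>> apply_moves --moves '[[[0, 0, 0], 0], [[0, 0, 0], 0], [[0, 0, 0], 0], [[0, 0, 0], 0], [[0, 0, 0], 0]]'

```text
time_s: 33.73
tcp_pos: [0.4939, -0.3509, 0.022]
ee_rot: [[1.0, 0.0, 0.0], [0.0, -1.0, -0.0], [0.0, 0.0, -1.0]]
wrist_force: [-0.5, -0.5, 1.3]
gripper_width: 0.356
gripper_force: 30.0
```

>>> apply_moves --moves '[[[0, 0, -0.015], 0], [[0, 0, -0.03], 0], [[0, 0, -0.035], 0], [[0, 0, -0.035], 0], [[0, 0, -0.025], 0]]'

```text
time_s: 34.15
tcp_pos: [0.4942, -0.3509, 0.1645]
ee_rot: [[1.0, 0.0, 0.002], [0.0, -1.0, -0.001], [0.002, 0.001, -1.0]]
wrist_force: [0.9, 0.8, -1.0]
gripper_width: 0.358
gripper_force: 30.0
```

>>> apply_moves --moves '[[[0.0062, -0.0162, 0], 0], [[0.0124, -0.0324, 0], 0], [[0.0124, -0.0324, 0], 0], [[0.0124, -0.0324, 0], 0], [[0.0124, -0.0324, 0], 0]]'

```text
time_s: 34.57
tcp_pos: [0.5491, -0.2032, 0.1611]
ee_rot: [[1.0, -0.001, -0.001], [-0.001, -1.0, 0.001], [-0.001, -0.001, -1.0]]
wrist_force: [0.8, 0.1, -1.5]
gripper_width: 0.361
gripper_force: 30.0
```

>>> apply_moves --moves '[[[0.0124, -0.0324, 0], 0], [[0.0124, -0.0324, 0], 0], [[0.0124, -0.0324, 0], 0], [[0.0124, -0.0324, 0], 0], [[0.0124, -0.0324, 0], 0]]'

```text
time_s: 34.98
tcp_pos: [0.611, -0.041, 0.161]
ee_rot: [[1.0, 0.0, -0.002], [0.0, -1.0, 0.0], [-0.002, -0.0, -1.0]]
wrist_force: [1.2, -0.4, -1.6]
gripper_width: 0.36
gripper_force: 30.0
```

>>> apply_moves --moves '[[[0.0124, -0.0324, 0], 0], [[0.0124, -0.0324, 0], 0], [[0.0124, -0.0324, 0], 0], [[0.0067, -0.0167, 0], 0], [[0, 0, 0], 0]]'

```text
time_s: 35.4
tcp_pos: [0.6559, 0.0748, 0.1603]
ee_rot: [[1.0, 0.004, -0.001], [0.004, -1.0, 0.0], [-0.001, -0.0, -1.0]]
wrist_force: [0.3, -0.3, -1.8]
gripper_width: 0.359
gripper_force: 30.0
```

```bash
python3 - <<'E'
from h import *
p=imaging.capture("scene");q=imaging.capture("top"); s=r.sense(); print(s["tcp_pos"],s["gripper_width"],s["gripper_force"])
print("ink",fit("ink_bottle",s["tcp_pos"][:2],[p],z=s["tcp_pos"][2]-.022))
print("rp",fit("round_plinth",(.656,.072),[p]))
E
```

```text
[0.65463496 0.07142975 0.16068767] 0.3659856536000405 29.973220825195312
ink [([655.2, 74.0, 9.4], np.float64(0.83))]
rp [([656.2, 71.3, 1.4], np.float64(0.93))]
```

>>> apply_moves --moves '[[[0.001, 0.0005, 0.02], 0], [[0, 0, 0.03], 0], [[0, 0, 0.025], 0], [[0, 0, 0.01], 0], [[0, 0, 0.005], 0]]'

```text
time_s: 36.02
tcp_pos: [0.6548, 0.0685, 0.0702]
ee_rot: [[1.0, -0.002, -0.004], [-0.002, -1.0, -0.001], [-0.004, 0.001, -1.0]]
wrist_force: [0.1, -0.5, -1.1]
gripper_width: 0.358
gripper_force: 30.0
```

>>> apply_moves --moves '[[[0, 0, 0.003], 0], [[0, 0, 0.002], 0], [[0, 0, 0.001], 0], [[0, 0, 0], 0], [[0, 0, 0], 0]]'

```text
time_s: 36.43
tcp_pos: [0.6567, 0.0701, 0.0667]
ee_rot: [[1.0, -0.0, 0.001], [-0.0, -1.0, 0.0], [0.001, -0.0, -1.0]]
wrist_force: [-0.5, -0.8, -1.7]
gripper_width: 0.36
gripper_force: 30.0
```

>>> apply_moves --moves '[[[0, 0, 0.0015], 0], [[0, 0, 0.0007], 0], [[0, 0, 0], 0], [[0, 0, 0], 0]]'

```text
time_s: 36.77
tcp_pos: [0.6568, 0.0706, 0.064]
ee_rot: [[1.0, 0.002, 0.001], [0.002, -1.0, -0.001], [0.001, 0.001, -1.0]]
wrist_force: [-0.9, -0.3, 6.1]
gripper_width: 0.359
gripper_force: 30.0
```

>>> apply_moves --moves '[[[0, 0, 0], 0], [[0, 0, 0], 0], [[0, 0, 0], 0], [[0, 0, 0], 0], [[0, 0, 0], 0]]' --hand 0.06

```text
time_s: 37.18
tcp_pos: [0.6562, 0.0708, 0.0634]
ee_rot: [[1.0, 0.001, -0.0], [0.001, -1.0, -0.0], [-0.0, 0.0, -1.0]]
wrist_force: [-0.3, 0.4, 0.5]
gripper_width: 0.638
gripper_force: 0.0
```

>>> apply_moves --moves '[[[0, 0, -0.02], 0], [[0, 0, -0.035], 0], [[0, 0, -0.035], 0], [[0, 0, -0.015], 0], [[0, 0, 0], 0]]'

```text
time_s: 37.6
tcp_pos: [0.66, 0.0717, 0.1749]
ee_rot: [[1.0, 0.001, 0.011], [0.001, -1.0, 0.003], [0.011, -0.003, -1.0]]
wrist_force: [0.2, 0.3, 0.7]
gripper_width: 0.687
gripper_force: 0.0
```

>>> apply_moves --moves '[[[-0.0355, 0.0003, 0], 0], [[-0.0355, 0.0003, 0], 0], [[-0.0355, 0.0003, 0], 0], [[-0.0355, 0.0003, 0], 0], [[-0.0355, 0.0003, 0], 0]]'

```text
time_s: 38.02
tcp_pos: [0.4772, 0.0692, 0.1679]
ee_rot: [[1.0, 0.0, -0.001], [0.0, -1.0, 0.0], [-0.001, -0.0, -1.0]]
wrist_force: [-0.5, 1.3, 1.6]
gripper_width: 0.69
gripper_force: 0.0
```

```bash
python3 - <<'E'
from h import *
p=imaging.capture("scene");q=imaging.capture("top"); s=r.sense(); print(s["tcp_pos"],s["gripper_width"],s["gripper_force"])
print("ink",fit("ink_bottle",(.656,.071),[p,q],z=.042))
print("rp",fit("round_plinth",(.656,.072),[p,q]))
print("glue",fit("glue_stick",(.479,.0688),[p,q]))
a=p["frame"][110:290,230:470]; cv2.imwrite("pics/s8.png",cv2.resize(a,None,fx=3.2,fy=3.2,interpolation=cv2.INTER_CUBIC))
E
```

```text
[0.47348228 0.06834909 0.16807421] 0.6875341644488214 0.0
ink [([653.9, 68.8, 2.1], np.float64(0.87)), ([655.0, 71.2, -5.7], np.float64(0.82)), ([654.8, 68.5, 1.7], np.float64(0.94))]
rp [([655.7, 71.9, 3.9], np.float64(0.52)), ([657.9, 73.0, 3.5], np.float64(0.6)), ([653.9, 71.8, 3.7], np.float64(0.45))]
glue [([480.0, 69.1, 0.8], np.float64(0.9))]
```

View pics/s8.png

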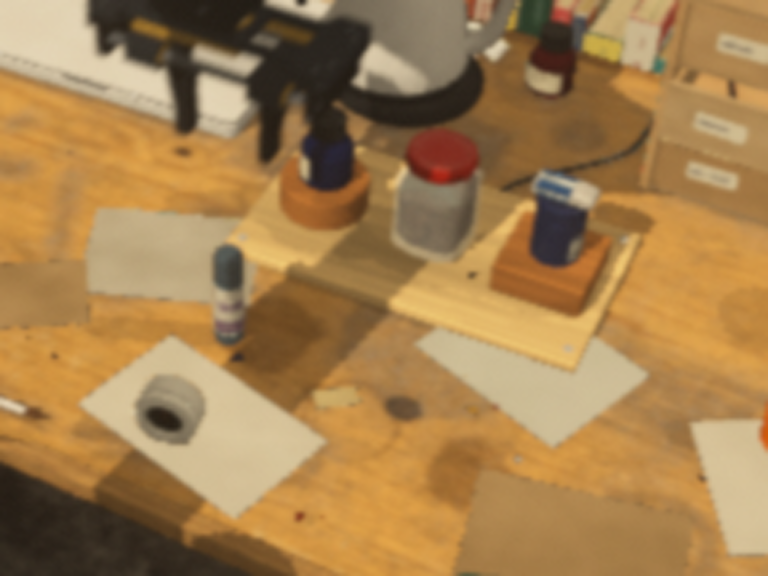

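>>> apply_moves --moves '[[[0.001, 0, 0.03], 0], [[0, 0, 0.035], 0], [[0, 0, 0.03], 0], [[0, 0, 0.02], 0], [[0, 0, 0.01], 0]]'

```text
time_s: 38.83
tcp_pos: [0.4786, 0.0681, 0.0401]
ee_rot: [[1.0, -0.001, -0.006], [-0.001, -1.0, -0.002], [-0.006, 0.002, -1.0]]
wrist_force: [-0.8, 0.1, 0.2]
gripper_width: 0.69
gripper_force: 0.0
```

>>> apply_moves --moves '[[[0, 0, 0.008], 0], [[0, 0, 0.004], 0], [[0, 0, 0], 0], [[0, 0, 0], 0]]'

```text
time_s: 39.17
tcp_pos: [0.4807, 0.0692, 0.032]
ee_rot: [[1.0, 0.0, 0.001], [0.0, -1.0, 0.0], [0.001, -0.0, -1.0]]
wrist_force: [-0.0, -0.5, 0.8]
gripper_width: 0.689
gripper_force: 0.0
```

>>> apply_moves --moves '[[[0, 0, 0], 0], [[0, 0, 0], 0], [[0, 0, 0], 0], [[0, 0, 0], 0], [[0, 0, 0], 0]]' --hand 0.015

```text
time_s: 39.58
tcp_pos: [0.48, 0.069, 0.032]
ee_rot: [[1.0, 0.0, 0.001], [0.0, -1.0, 0.0], [0.001, -0.0, -1.0]]
wrist_force: [-1.2, 0.1, 0.4]
gripper_width: 0.395
gripper_force: 0.0
```

>>> apply_moves --moves '[[[0, 0, 0], 0], [[0, 0, 0], 0], [[0, 0, 0], 0], [[0, 0, 0], 0], [[0, 0, 0], 0]]'

```text
time_s: 40.0
tcp_pos: [0.48, 0.069, 0.0318]
ee_rot: [[1.0, 0.0, 0.0], [0.0, -1.0, 0.0], [0.0, -0.0, -1.0]]
wrist_force: [0.0, 0.7, 1.1]
gripper_width: 0.288
gripper_force: 29.9
```

>>> apply_moves --moves '[[[0, 0, -0.015], 0], [[0, 0, -0.03], 0], [[0, 0, -0.025], 0], [[0.0134, 0.0131, 0], 0], [[0.0268, 0.0262, 0], 0]]'

```text
time_s: 40.42
tcp_pos: [0.5199, 0.0312, 0.1038]
ee_rot: [[1.0, 0.004, 0.003], [0.004, -1.0, 0.002], [0.003, -0.002, -1.0]]
wrist_force: [0.9, 1.5, -0.2]
gripper_width: 0.287
gripper_force: 29.9
```

>>> apply_moves --moves '[[[0.0268, 0.0262, 0], 0], [[0.0268, 0.0262, 0], 0], [[0.0132, 0.0133, 0], 0], [[0, 0, 0], 0], [[0, 0, 0], 0]]'

```text
time_s: 40.83
tcp_pos: [0.5867, -0.0369, 0.1006]
ee_rot: [[1.0, -0.002, -0.002], [-0.002, -1.0, 0.0], [-0.002, -0.0, -1.0]]
wrist_force: [0.1, 0.2, -1.0]
gripper_width: 0.292
gripper_force: 29.9
```

>>> apply_moves --moves '[[[0, 0, 0.02], 0], [[0, 0, 0.015], 0], [[0, 0, 0.01], 0], [[0, 0, 0.007], 0], [[0, 0, 0], 0]]'

```text
time_s: 41.25
tcp_pos: [0.5854, -0.0356, 0.0482]
ee_rot: [[1.0, 0.001, -0.003], [0.001, -1.0, -0.0], [-0.003, 0.0, -1.0]]
wrist_force: [-0.1, -0.7, -1.2]
gripper_width: 0.289
gripper_force: 29.9
```

>>> apply_moves --moves '[[[0, 0, 0.003], 0], [[0, 0, 0.001], 0], [[0, 0, 0], 0], [[0, 0, 0], 0]]'

```text
time_s: 41.58
tcp_pos: [0.5873, -0.0359, 0.0463]
ee_rot: [[1.0, 0.0, 0.001], [0.0, -1.0, 0.0], [0.001, -0.0, -1.0]]
wrist_force: [0.3, -1.0, -0.5]
gripper_width: 0.286
gripper_force: 29.9
```

Target is about 0.044; lower 2 mm, release, rise and retreat, then check.

>>> apply_moves --moves '[[[0, 0, 0.001], 0], [[0, 0, 0.0008], 0], [[0, 0, 0], 0], [[0, 0, 0], 0]]'

```text
time_s: 41.92
tcp_pos: [0.5869, -0.0361, 0.0439]
ee_rot: [[1.0, 0.0, 0.0], [0.0, -1.0, 0.0], [0.0, -0.0, -1.0]]
wrist_force: [0.2, 0.5, -0.5]
gripper_width: 0.291
gripper_force: 29.9
```

>>> apply_moves --moves '[[[0, 0, 0], 0], [[0, 0, 0], 0], [[0, 0, 0], 0], [[0, 0, 0], 0], [[0, 0, 0], 0]]' --hand 0.06

```text
time_s: 42.33
tcp_pos: [0.5869, -0.036, 0.0439]
ee_rot: [[1.0, 0.0, 0.0], [0.0, -1.0, -0.0], [0.0, 0.0, -1.0]]
wrist_force: [0.8, -0.2, 0.3]
gripper_width: 0.584
gripper_force: 0.0
```

>>> apply_moves --moves '[[[0, 0, -0.01], 0], [[0, 0, -0.02], 0], [[0, 0, -0.03], 0], [[0, 0, -0.035], 0], [[0, 0, -0.035], 0]]'

```text
time_s: 42.75
tcp_pos: [0.5865, -0.0362, 0.1758]
ee_rot: [[1.0, 0.0, -0.001], [0.0, -1.0, -0.0], [-0.001, 0.0, -1.0]]
wrist_force: [-0.1, 0.8, -0.0]
gripper_width: 0.686
gripper_force: 0.0
```

>>> apply_moves --moves '[[[-0.025, -0.03, 0], 0], [[-0.025, -0.03, 0], 0], [[-0.025, -0.03, 0], 0], [[-0.025, -0.03, 0], 0], [[-0.025, -0.03, 0], 0]]'

```text
time_s: 43.17
tcp_pos: [0.4607, 0.1149, 0.1748]
ee_rot: [[1.0, -0.0, 0.001], [-0.0, -1.0, 0.001], [0.001, -0.001, -1.0]]
wrist_force: [-0.5, 0.3, -0.1]
gripper_width: 0.688
gripper_force: 0.0
```

>>> apply_moves --moves '[[[0, -0.03, 0], 0], [[0, -0.03, 0], 0], [[0, -0.03, 0], 0], [[0, 0, 0], 0], [[0, 0, 0], 0]]'

```text
time_s: 43.58
tcp_pos: [0.4617, 0.2053, 0.1745]
ee_rot: [[1.0, 0.003, 0.001], [0.003, -1.0, 0.0], [0.001, -0.0, -1.0]]
wrist_force: [0.5, 0.3, -0.7]
gripper_width: 0.689
gripper_force: 0.0
```

```bash
python3 - <<'E'
from h import *
p=imaging.capture("scene");q=imaging.capture("top"); s=r.sense(); print(s["time_s"],s["tcp_pos"],s["wrist_force"])
for n,g,z in(("ink_bottle",(.656,.071),.042),("round_plinth",(.656,.072),.012),("jar",(.659,-.033),.012),("glue_stick",(.587,-.036),.012),("sharpener",(.662,-.139),.042),("eraser",(.662,-.139),.101),("timer",(.367,.058),0),("tape_roll",(.46,.393),0)): print(n,fit(n,g,[p,q],z=z))
a=p["frame"][110:290,230:470]; cv2.imwrite("pics/s9.png",cv2.resize(a,None,fx=3.2,fy=3.2,interpolation=cv2.INTER_CUBIC))
E
```

```text
43.6833 [0.46162028 0.20355378 0.17417527] [ 0.30147725 -0.48667612 -0.33972871]
ink_bottle [([655.1, 68.8, 3.1], np.float64(0.89)), ([655.3, 70.7, 1.2], np.float64(0.89)), ([655.2, 67.9, 2.7], np.float64(0.93))]
round_plinth [([655.7, 72.0, 3.2], np.float64(0.59)), ([657.5, 73.8, 4.5], np.float64(0.58)), ([655.8, 71.5, 3.8], np.float64(0.6))]
jar [([659.3, -33.8, 0.8], np.float64(0.85)), ([661.5, -34.5, 4.1], np.float64(0.79)), ([659.2, -32.7, 1.3], np.float64(0.91))]
glue_stick [([584.0, -38.2, 1.4], np.float64(0.85)), ([585.8, -37.0, 1.2], np.float64(0.85)), ([584.8, -39.1, 2.8], np.float64(0.88))]
sharpener [([655.5, -142.5, 4.3], np.float64(0.47)), ([660.5, -141.4, 2.1], np.float64(0.73)), ([632.7, -134.6, 4.5], np.float64(0.21))]
eraser [([663.3, -139.9, 1.1], np.float64(0.83)), ([663.6, -139.9, -1.7], np.float64(0.83)), ([663.1, -140.4, 1.6], np.float64(0.84))]
timer [([365.1, 53.1, 12.8], np.float64(0.76)), ([367.0, 58.0, 4.3], np.float64(0.65)), ([365.5, 52.9, 12.3], np.float64(0.88))]
tape_roll [([460.0, 394.2, 1.9], np.float64(0.77))]
```

View pics/s9.png

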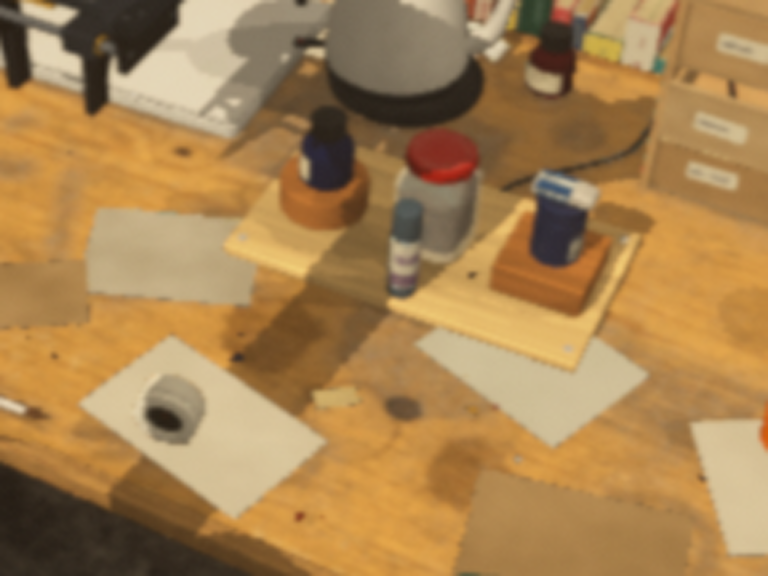

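The picture shows all five things standing in place: ink bottle (327,150), jar (438,195), glue stick (404,250), and sharpener with the eraser on top (560,215). The fits are within tolerance, so I'm handing in.

```bash
python3 -c "
from station import r
print(r.finish_job())"
```

```text
the job is handed in; nothing more can be done
None
```

The still life is set up as asked and handed in at about 44 s; my last camera fits put every piece within tolerance, with the timer and tape roll left in place, but the hand-in gave no verdict.

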